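# Put the condiment stand in order

## Robot

A 6-joint arm with a two-finger parallel gripper is mounted at the origin on a cart in front of the work surface, level with it; the furniture and walls round the work are solid. World frame = base frame: x ahead of the robot, y to its left, z up, the work surface at z = 0. Lengths are in m, angles in rad, forces in N, time in s.
With the tool pointing down it reaches from about 0.375 to 0.9 m from the base axis. Payload 3.1 kg.
Tool frame: the origin (TCP) lies on the centre line of the jaws, within the pads' length; the fingertips stand manip.finger_overhang ahead of it and the grasp point (between the pads) lies 11 mm behind it (manip.finger_overhang is the distance from the TCP to the fingertips, in m); y points along the fingers, z is the direction in which the jaws open and shut, and the axes are right-handed (so a half turn about y gives the same grasp; the last joint's range is limited). The gripper opens to 85 mm and grips with 20 to 120 N. Pads are 22 mm wide; open, the fingers measure 114 mm over their backs; the gripper's body (76 mm by 85 mm) begins 54 mm behind the grasp point. The pads swing forward as they close: fully open they stand 13 mm farther back than shut.
Start: joints at [1.046, 0.527, 1.433, -0, 1.181, -0.178], TCP at [0.212, 0.588, 0.239] pointing down, gripper open.
Joint ranges: [-3.08, 3.08], [-0.75, 2.2], [0.22, 2.44], [-1.43, 4.57], [0, 2.65], [-2.85, 2.85]. Speed limits (rad/s): [2.79, 2.79, 3.14, 3.14, 3.14, 3.14].

## Interface

Orientations are given as a unit quaternion [x, y, z, w].
In Python, from station import manip gives the robot as it stands.
- The arm moves only by the tool send_rows, never from a script. Its argument "plan" is a list of rows, each an object with "linear": the shift along the tool's x, y, z in units of 30 mm (1.0 is 30 mm), a list of three; "roll": the turn about the tool's y in units of 6 degrees (1.0 is 6 degrees). In form: [{"linear": [tx, ty, tz], "roll": roll}, ...]. A call has exactly 5 rows; each row shifts and turns the commanded pose from where the row before left it, along the tool's axes as they then stand; what a row does not reach is not made up. A row lasts 1/8 s, in which the tool goes at most 62.5 mm and 10.7 degrees, less where a joint would pass 70% of its speed; a pose out of reach is approached as far as the arm can. A call is refused whole if a number of a shift passes 1 or a number of a turn 1, either way. A call with a gripper value outside its range is refused whole. "claw" is the finger opening in mm, from 0 to 85.4, set as the call begins (left out, the last holds). The fingers move at their own pace and stop on an object; "force" is the grip in N (left out, the last holds). Time passes only in rows, so rows that do not move let the fingers close, or fill a call up. It gives the time, the measured TCP pose, the force and the opening at its end, in the units of the state.
- manip.sense(): the state, without advancing time (a new reading comes with each control period).
- manip.snapshot(name): name is "side" or "top" or "wrist"; returns the picture (400x640x3 uint8, blue, green, red); there is no depth.
- manip.get_calibration(name): a dict with "fovy" (degrees; the focal length in pixels is half the picture's height over the tangent of half this angle, whatever the lens; pixels are square), "cx", "cy" (the principal point, pixels), "cam_to_world" (4x4, takes a point from camera to world coordinates); the wrist camera has in their place "tool_from_camera" (4x4, takes a point from camera to tool coordinates, whose origin is the TCP and whose axes are the tool frame's). Camera axes: x right, y down, z forward; pixel columns grow to the right and rows downward; lengths in m; the calibration is good to about 2 mm. A picture is of the moment at which its call begins: read the wrist's pose just before it. get_calibration takes no time and is no camera call.
- manip.sign_off(): hands the job in, once; it reports no verdict.
Trained networks look in the newest picture that a camera, given by its name, has taken for a name from the list of things; names that differ only in an ending like _2 or _b are one class to them, and where a whole thing is asked for, a point or a joint stands for the part that bears it (a point fixed in the world has none). Each returns a list of dicts, best first, with "p" (0 to 1); they miss things now and then, are a little off and sometimes report something else, mostly with a low value. They report only what shows in the picture. A call takes as long as a camera call. They do not tell look-alikes from the thing itself.
- manip.look_for(camera, query): "extent" ([left, top, right, bottom] in pixels, round what is visible of it).
The state is a dict: "t": time; "q": joint angles; "qd": joint speeds; "tau": joint torques, N m; "tcp_pos": TCP position; "tool_rot": TCP orientation; "force": force on the tool from outside, world axes, zero at the start; "ft_torque": the same for the moment, N m; "finger_gap": opening from 0.0 (shut) to 1.0 (fully open).
Only numpy, scipy, OpenCV 4.12 (cv2) and the standard library are available. Lean on these libraries where they do the work, as an engineer would, in place of code of your own. Each camera call takes 0.05 s, during which the arm holds its last target.

## Task

The condiments in the wooden stand are out of order: the pepper mill belongs in the well next to the metal handle, the honey jar in the middle well on top of its round cork pad, which must lie flat in that well, and the spice jar in the well at the other end. Rearrange them so, never laying down or knocking over the mill or a jar. The bare stone disc is free for setting something down on the way.

Things in the scene. Friction and masses are not known exactly. Their poses are not given: they have to be found in the camera images.
- stand: low dark wooden board, fixed, 112 x 370 x 14 mm, with three ring-shaped wells in a row 105 mm apart along its own y axis and a low metal bar handle (44 mm high) across its +y end, 188 mm from the origin. Origin: underside, below the middle well's centre; z up. The board reaches from y = -165 to +205 mm. It may be turned any way from about crosswise to pointing at the robot.
- well_handle: the well next to the metal handle, place of the pepper mill: a wooden ring on the board, 96 mm outside, 80 mm inside, 6 mm high. Origin: centre of its flat floor (the board's top, 14 mm above the worktop).
- well_middle: the middle well, same size, place of the cork pad with the honey jar on it. Origin: centre of its floor, 14 mm above the worktop.
- well_far: the well at the end without handle, same size, place of the spice jar. Origin: centre of its floor, 14 mm above the worktop.
- pepper_mill: turned wooden pepper mill, the tallest thing in the stand: 58 mm across at the foot, 170 mm high, upright, one rigid piece. Tapers to 49 mm across at 105 mm up, where it is well gripped (its top then stays clear of the palm); above 122 mm a round head. Origin: centre of its underside, z up. At the start in the middle well or in the far well.
- honey_jar: glass jar of honey with a yellow-brown lid, round, 60 mm across the body, 64 mm across the lid (83 to 94 mm up), 94 mm high, about 0.43 kg. The lid stands out 2 mm past the body, so fingers bear on the lid alone: grip it hard and centred on the lid (88 mm up), and carry it smoothly, or it swings. Origin: centre of its underside, z up. At the start in the well next to the handle.
- spice_jar: slim glass spice jar with a dark green cap, round, 46 mm across, 106 mm high. Origin: centre of its underside, z up. At the start in the far well or in the middle well, whichever the mill is not in.
- cork_pad: plain cork disc, 62 mm across, 16 mm thick, lying flat on the worktop beside the stand (left or right of it, as seen by the robot). Origin: centre of its underside, z up.
- stone_disc: plain pale stone disc, fixed, 120 mm across, 8 mm thick, flat and empty, on the worktop on the other side of the stand from the cork pad; a free spot to set something down. Origin: centre of its underside, z up.
There are look-alikes about, which are no part of the job. What is shaped like the pepper_mill but red is not meant.

How it is judged:
At the end, for the whole second after the job is handed in: Mill upright on the floor of the handle well (within 12 mm of its centre), spice jar likewise in the far well (15 mm), cork pad flat in the middle well (12 mm), honey jar upright on the pad (within 12 mm of its centre); all released and at rest (horizontal distance between pepper_mill and well_handle below 0.012 m and z of pepper_mill in the frame of well_handle below 0.003 m and horizontal distance between spice_jar and well_far below 0.015 m and z of spice_jar in the frame of well_far below 0.003 m and horizontal distance between cork_pad and well_middle below 0.012 m and z of cork_pad in the frame of well_middle below 0.003 m and horizontal distance between honey_jar and cork_pad below 0.012 m and z of honey_jar in the frame of cork_pad between 0.013 and 0.019 m and angle between each of pepper_mill, honey_jar, spice_jar, cork_pad's own z axis and vertical below 0.1 rad and linear speed of each of pepper_mill, honey_jar, spice_jar, cork_pad below 0.02 m/s and angular speed of each of pepper_mill, honey_jar, spice_jar, cork_pad below 0.2 rad/s); the robot touches nothing.
It fails at once if the pepper mill, honey jar or spice jar is laid down or knocked over (angle between any of pepper_mill, honey_jar, spice_jar's own z axis and vertical above 0.7 rad).
It also fails if it takes over 136 s, if anything falls off the work surface, if the arm or the gripper's body presses on something with over 40 N, if the wrist force passes 120 N, or if a joint passes its speed limit or range.

## Working session

There is one attempt and no reset: what is moved stays moved. The work goes in short steps, Python scripts to look and compute and a tool call to move; the robot and the scene stay as the last step left them, time stands still between calls to the robot, and variables do not carry over. Pictures are saved under pics/ and viewed, and the job is handed in when it is done.

Besides the shell and the picture viewer there is one more tool, called as name(argument=value, ...) on one line, values as JSON. send_rows: Moves the arm, as the interface text tells. Its arguments: {"type":"object","properties":{"plan":{"type":"array"},"claw":{"type":"number"},"force":{"type":"number"}},"required":["plan"]}

```bash
ls; mkdir -p pics
python3 - <<'E'
from station import manip
import cv2
print(manip.sense()); print(manip.finger_overhang)
for n in ("side","top","wrist"):
    im=manip.snapshot(n); cv2.imwrite(f"pics/a_{n}.png",im); print(n,manip.get_calibration(n))
    for q in ["pepper_mill","honey_jar","spice_jar","cork_pad","stone_disc","stand"]:
        pass
print(manip.sense()['t'])
E
```

```text
pics
{'t': 0.0, 'q': array([ 1.04648696e+00,  5.28482124e-01,  1.43390146e+00, -1.07327897e-05,
        1.18140798e+00, -1.78504101e-01]), 'qd': array([ 0.00145136,  0.00057541,  0.00265498, -0.00029733,  0.00221289,
       -0.00129519]), 'tau': array([-4.76366095e-04, -4.42349374e+01, -1.78022808e+01, -1.20332697e-04,
        8.33307160e-03, -9.17358030e-07]), 'tcp_pos': array([0.21146685, 0.58739243, 0.23832407]), 'tool_rot': array([ 0.69729445, -0.12191518,  0.12138656, -0.69583219]), 'force': array([-0.56295619, -0.44033259, -0.17338717]), 'ft_torque': array([-0.01679869,  0.03471063, -0.00274745]), 'finger_gap': 1.0027478680734918}
0.008
side {'fovy': 55.846992232120094, 'cx': 314.6648768614468, 'cy': 197.02599744232774, 'cam_to_world': array([[-0.91460538,  0.32596183, -0.23926113,  0.89861797],
       [ 0.40416938,  0.7194094 , -0.56488692,  0.74937052],
       [-0.01200487, -0.61335063, -0.7897195 ,  1.05286059],
       [ 0.        ,  0.        ,  0.        ,  1.        ]])}
top {'fovy': 47.86476897553203, 'cx': 318.32806811279994, 'cy': 198.49493223064593, 'cam_to_world': array([[ 2.24450450e-02, -9.82599897e-01,  1.84373703e-01,
         3.28186572e-01],
       [-9.99747289e-01, -2.18282522e-02,  5.37459767e-03,
         3.87456112e-03],
       [-1.25652342e-03, -1.84447743e-01, -9.82841519e-01,
         1.36829976e+00],
       [ 0.00000000e+00,  0.00000000e+00,  0.00000000e+00,
         1.00000000e+00]])}
wrist {'fovy': 65.96905933285386, 'cx': 315.40956518093475, 'cy': 199.9321937318719, 'tool_from_camera': array([[ 2.61027087e-04,  9.63858306e-01,  2.66415274e-01,
        -6.75058419e-02],
       [ 4.08356587e-04, -2.66415363e-01,  9.63858230e-01,
        -1.34010948e-01],
       [ 9.99999883e-01, -1.42800674e-04, -4.63139515e-04,
        -3.69327117e-05],
       [ 0.00000000e+00,  0.00000000e+00,  0.00000000e+00,
         1.00000000e+00]])}
0.15
```

View pics/a_top.png

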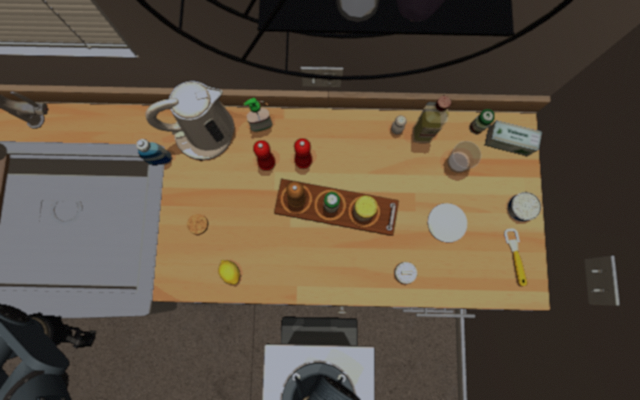

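View pics/a_side.png

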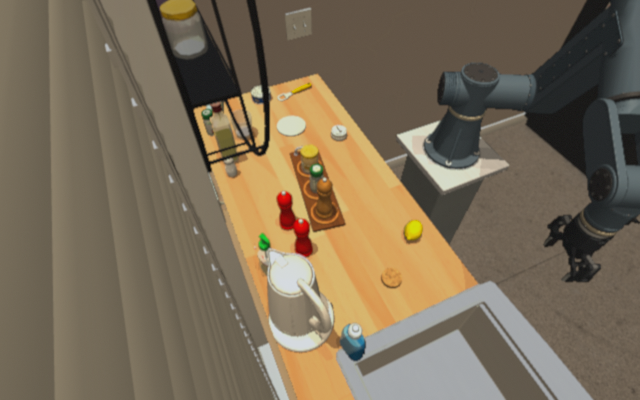

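Run:
```python
from station import manip
import cv2
for n in ("top","side"):
    for q in ["pepper_mill","honey_jar","spice_jar","cork_pad","stone_disc","well_middle","well_handle","well_far","stand"]:
        print(n,q,[(([round(float(v),1) for v in d['extent']]),round(float(d['p']),2)) for d in manip.look_for(n,q)])
print(manip.sense()['t'])
```

```text
top pepper_mill [([255.9, 140.5, 276.2, 167.6], 0.86), ([297.9, 138.5, 314.4, 166.3], 0.68)]
top honey_jar [([354.9, 195.2, 378.6, 221.5], 0.74)]
top spice_jar [([323.5, 192.0, 340.2, 213.2], 0.71)]
top cork_pad [([187.5, 212.2, 206.9, 235.7], 0.66), ([427.2, 206.6, 465.9, 245.8], 0.37)]
top stone_disc [([428.5, 204.3, 468.3, 244.2], 0.76)]
top well_middle [([313.6, 189.2, 348.0, 221.0], 0.59)]
top well_handle [([348.1, 191.3, 377.4, 224.2], 0.74)]
top well_far [([304.3, 191.3, 311.4, 210.6], 0.53)]
top stand [([272.9, 179.8, 400.1, 237.4], 0.76)]
side pepper_mill [([313.7, 179.2, 330.9, 220.2], 0.86), ([275.7, 191.7, 293.6, 231.3], 0.64)]
side honey_jar [([299.4, 146.7, 317.5, 174.7], 0.97)]
side spice_jar [([311.8, 162.2, 323.4, 194.0], 0.58)]
side cork_pad [([383.2, 267.4, 404.5, 291.7], 0.53), ([300.6, 146.9, 317.5, 176.5], 0.29)]
side stone_disc [([277.5, 113.6, 306.8, 138.7], 0.78), ([291.1, 148.4, 344.1, 230.0], 0.57)]
side well_middle [([303.1, 179.4, 318.7, 202.8], 0.54)]
side well_handle [([297.1, 164.6, 306.2, 177.7], 0.37)]
side well_far [([311.5, 202.6, 339.7, 223.3], 0.58)]
side stand [([288.9, 145.9, 348.1, 229.7], 0.82)]
1.05
```

```bash
cat > h.py <<'E'
from station import manip
import numpy as np, cv2
from scipy.spatial.transform import Rotation as R
def K(c):
    return 200/np.tan(np.radians(c['fovy'])/2), c['cx'], c['cy']
def camT(n,s=None):
    c=manip.get_calibration(n)
    if n!='wrist': return c,c['cam_to_world']
    s=s or manip.sense()
    T=np.eye(4);T[:3,:3]=R.from_quat(s['tool_rot']).as_matrix();T[:3,3]=s['tcp_pos']
    return c,T@c['tool_from_camera']
def back(n,uv,z,s=None):
    c,T=camT(n,s);f,cx,cy=K(c)
    d=T[:3,:3]@np.array([(uv[0]-cx)/f,(uv[1]-cy)/f,1.]);o=T[:3,3]
    return o+d*(z-o[2])/d[2]
def proj(n,P,s=None):
    c,T=camT(n,s);f,cx,cy=K(c)
    p=np.linalg.inv(T)[:3]@np.append(P,1)
    return np.array([cx+f*p[0]/p[2],cy+f*p[1]/p[2]])
E
python3 - <<'E'
from h import *
a=cv2.imread('pics/a_top.png')
c=cv2.resize(a[170:250,180:480],None,fx=2.66,fy=2.66,interpolation=cv2.INTER_CUBIC)
cv2.imwrite('pics/b.png',c)
b=cv2.imread('pics/a_side.png')
cv2.imwrite('pics/b2.png',cv2.resize(b[110:300,270:420],None,fx=3,fy=3,interpolation=cv2.INTER_CUBIC))
E
```

```text
(no output)
```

View pics/b.png

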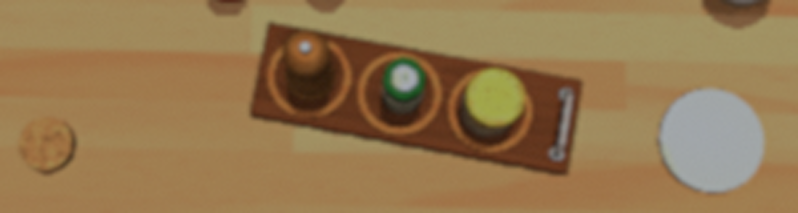

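View pics/b2.png

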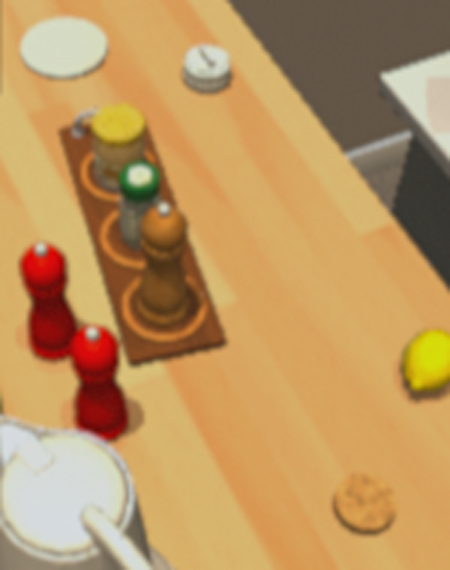

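View pics/a_wrist.png

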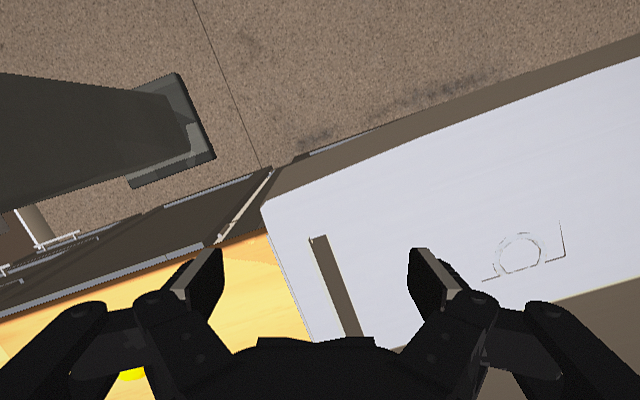

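Run:
```python
from h import *
cs=[(268,23),(582,80),(568,175),(251,116)]
w=[back('top',(180+(u+.5)/2.66-.5,170+(v+.5)/2.66-.5),.014)[:2] for u,v in cs]
w=np.array(w);print(w.round(4)); print([np.linalg.norm(w[i]-w[(i+1)%4]).round(4) for i in range(4)])
# board local corners TL: far end(y=-165). TL has larger x. 
ax=((w[1]+w[2])-(w[0]+w[3]));ax/=np.linalg.norm(ax); ctr=w.mean(0)
o=ctr-ax*.020
print('ax',ax,np.degrees(np.arctan2(ax[1],ax[0])),'mid',o,'handle',o+ax*.105,'far',o-ax*.105)
s=2.66
g=lambda u,v:(180+(u+.5)/s-.5,170+(v+.5)/s-.5)
print('honey lid',back('top',g(495,98),.094),'spice cap',back('top',g(405,78),.106),'mill top',back('top',g(305,46),.17))
print('cork',back('top',g(46,144),.016),'stone',back('top',g(712,140),.008))
t=3
g=lambda u,v:(270+(u+.5)/t-.5,110+(v+.5)/t-.5)
print('side: honey',back('side',g(119,124),.094),'spice',back('side',g(140,180),.106+.0),'mill',back('side',g(164,208),.17),'cork',back('side',g(364,500),.016),'stone',back('side',g(63,46),.008))
```

```text
[[ 0.6429  0.1295]
 [ 0.5837 -0.2337]
 [ 0.474  -0.2167]
 [ 0.5335  0.1448]]
[np.float64(0.368), np.float64(0.1111), np.float64(0.3664), np.float64(0.1105)]
ax [-0.16157794 -0.98685995] -99.29849757196773 mid [ 0.56175998 -0.02427182] handle [ 0.5447943  -0.12789212] far [0.57872567 0.07934847]
honey lid [ 0.54682288 -0.12569663  0.094     ] spice cap [ 0.56434962 -0.02804174  0.106     ] mill top [0.58337231 0.07631793 0.17      ]
cork [0.49585297 0.37619067 0.016     ] stone [ 0.51840683 -0.38249704  0.008     ]
side: honey [ 0.5416365  -0.13382926  0.094     ] spice [ 0.55949046 -0.03227622  0.106     ] mill [0.57567807 0.06592819 0.17      ] cork [0.49811644 0.37569969 0.016     ] stone [ 0.52023933 -0.38260046  0.008     ]
```

```bash
cat >> h.py <<'E'
AX=np.array([-0.16158,-0.98686])
def plan(goal,jaw=None,show=True):
    """goal TCP xyz, jaw = world xy dir of tool z; prints tool-frame linear in units & roll units (total), relative to measured pose"""
    s=manip.sense();M=R.from_quat(s['tool_rot']).as_matrix()
    d=M.T@(np.array(goal)-s['tcp_pos'])
    r=0
    if jaw is not None:
        best=None
        for sg in (1,-1):
            j=sg*np.append(jaw,0);jl=M.T@j
            # rot about y by a takes z to (sin a,0,cos a)
            a=np.degrees(np.arctan2(jl[0],jl[2]))
            if best is None or abs(a)<abs(best):best=a
        r=best
    print('t',round(s['t'],2),'tcp',s['tcp_pos'].round(4),'q6',round(s['q'][5],2),'gap',round(s['finger_gap']*85.4,1),'F',s['force'].round(1))
    print('linear units(cur frame)',(d/.03).round(2),'roll units',round(r/6,2), 'y axis',M[:,1].round(3),'x',M[:,0].round(3),'z',M[:,2].round(3))
    return d,r
E
python3 - <<'E'
from h import *
plan((.546,-.126,.24),(0.98686,-.16158))
plan((.546,-.126,.24),(-.16158,-0.98686))
E
```

```text
t 1.05 tcp [0.2118 0.588  0.2393] q6 -0.18 gap 85.6 F [-0.8  0.8 -0.3]
linear units(cur frame) [ 18.55  -0.02 -18.61] roll units 13.25 y axis [ 0. -0. -1.] x [ 0.941 -0.339  0.   ] z [ 0.339  0.941 -0.   ]
t 1.05 tcp [0.2118 0.588  0.2393] q6 -0.18 gap 85.6 F [-0.8  0.8 -0.3]
linear units(cur frame) [ 18.55  -0.02 -18.61] roll units -1.75 y axis [ 0. -0. -1.] x [ 0.941 -0.339  0.   ] z [ 0.339  0.941 -0.   ]
```

send_rows(plan=[{"linear":[1,0,-1],"roll":1},{"linear":[1,0,-0.8],"roll":1},{"linear":[1,0,-0.65],"roll":1},{"linear":[1,0,-0.5],"roll":1},{"linear":[1,0,-0.4],"roll":1}], claw=85, force=60)

```text
t: 1.68
tcp_pos: [0.29, 0.4219, 0.2395]
tool_rot: [-0.641, 0.299, -0.299, 0.641]
force: [0.3, 0.2, 1.3]
finger_gap: 0.999
```

send_rows(plan=[{"linear":[1,0,-0.25],"roll":1},{"linear":[1,0,-0.15],"roll":1},{"linear":[1,0,-0.05],"roll":1},{"linear":[1,0,0.05],"roll":1},{"linear":[1,0,0.15],"roll":1}])

```text
t: 2.3
tcp_pos: [0.355, 0.2851, 0.2395]
tool_rot: [-0.541, 0.454, -0.455, 0.542]
force: [-0.0, -0.0, -0.5]
finger_gap: 0.994
```

send_rows(plan=[{"linear":[1,0,0.25],"roll":1},{"linear":[1,0,0.4],"roll":1},{"linear":[1,0,0.5],"roll":1},{"linear":[0.5,0,0.3],"roll":0.25},{"linear":[0,0,0],"roll":0}])

```text
t: 2.92
tcp_pos: [0.4029, 0.1813, 0.2395]
tool_rot: [0.457, -0.539, 0.54, -0.457]
force: [0.2, -0.0, -0.5]
finger_gap: 0.995
```

Run:
```python
from h import *
plan((.546,-.126,.24),(0.98686,-.16158))
print(manip.sense()['q'].round(2))
cv2.imwrite('pics/c.png',manip.snapshot('wrist'))
```

```text
t 2.92 tcp [0.4029 0.1813 0.2395] q6 0.33 gap 85.0 F [ 0.2 -0.  -0.5]
linear units(cur frame) [ 9.32 -0.01  6.38] roll units -0.02 y axis [ 0.001  0.    -1.   ] x [-0.164 -0.986 -0.   ] z [ 0.986 -0.164  0.001]
[0.17 0.28 1.87 0.   0.99 0.33]
```

View pics/c.png

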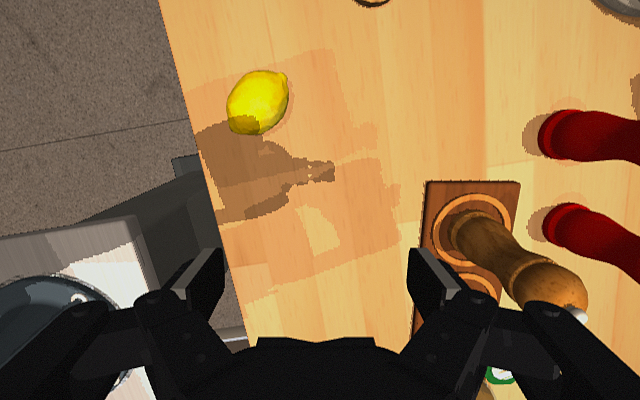

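send_rows(plan=[{"linear":[0.93,0,0.64],"roll":0},{"linear":[0.93,0,0.64],"roll":0},{"linear":[0.93,0,0.64],"roll":0},{"linear":[0.93,0,0.64],"roll":0},{"linear":[0.93,0,0.64],"roll":0}])

```text
t: 3.6
tcp_pos: [0.4746, 0.0291, 0.2394]
tool_rot: [-0.458, 0.539, -0.538, 0.458]
force: [-0.4, -0.9, 0.9]
finger_gap: 0.995
```

send_rows(plan=[{"linear":[0.93,0,0.64],"roll":0},{"linear":[0.93,0,0.64],"roll":0},{"linear":[0.93,0,0.64],"roll":0},{"linear":[0.93,0,0.64],"roll":0},{"linear":[0.93,0,0.64],"roll":0}])

```text
t: 4.22
tcp_pos: [0.5471, -0.1239, 0.2392]
tool_rot: [-0.458, 0.539, -0.538, 0.458]
force: [1.4, 0.3, -0.3]
finger_gap: 0.997
```

send_rows(plan=[{"linear":[0,0.5,0],"roll":0},{"linear":[0,0.5,0],"roll":0},{"linear":[0,0,0],"roll":0},{"linear":[0,0,0],"roll":0},{"linear":[0,0,0],"roll":0}])

```text
t: 4.85
tcp_pos: [0.5468, -0.124, 0.2099]
tool_rot: [0.458, -0.538, 0.539, -0.458]
force: [0.2, 0.4, 0.2]
finger_gap: 0.995
```

Run:
```python
from h import *
plan((.546,-.126,.24),(0.98686,-.16158))
im=manip.snapshot('wrist')
for n,P in dict(honey=(.546,-.127,.108),spice=(.562,-.027,.12),mid=(.5618,-.0243,.014),hand=(.5448,-.1279,.014)).items():
    p=proj('wrist',P);print(n,p.round(1));cv2.circle(im,tuple(int(v) for v in p.round()),3,(255,0,255),1)
cv2.imwrite('pics/d.png',im)
```

```text
t 4.85 tcp [ 0.5468 -0.124   0.2099] q6 -0.26 gap 85.0 F [0.2 0.4 0.2]
linear units(cur frame) [ 0.07 -1.   -0.01] roll units 0.0 y axis [ 0.001 -0.    -1.   ] x [-0.161 -0.987  0.   ] z [ 0.987 -0.161  0.001]
honey [315.  206.1]
spice [314.4  67. ]
mid [314.   79.9]
hand [314.  182.4]
```

View pics/d.png

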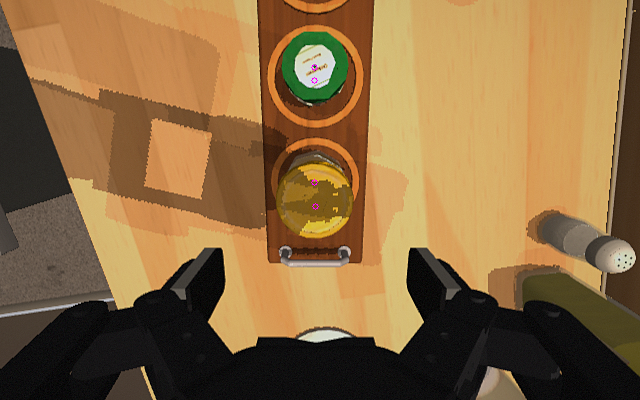

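Run:
```python
from h import *
im=manip.snapshot('wrist'); im2=cv2.resize(im[0:300,220:420],None,fx=3,fy=3)[:,:]
def circ(c,r,z,col):
    pts=[]
    for a in np.linspace(0,2*np.pi,60):
        p=proj('wrist',(c[0]+r*np.cos(a),c[1]+r*np.sin(a),z)); pts.append(((p-[220,0]+.5)*3))
    cv2.polylines(im2,[np.array(pts).astype(int)],True,col,1)
for c in ((.5618,-.0243),(.5448,-.1279),(.5787,.0793)):
    circ(c,.048,.02,(255,255,0)); circ(c,.040,.02,(255,255,0))
circ((.5465,-.123),.032,.108,(255,0,255)); circ((.562,-.027),.023,.12,(255,0,255))
cv2.imwrite('pics/e.png',im2[:600]); cv2.imwrite('pics/e2.png',im2[300:])
```

```text
(no output)
```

View pics/e.png

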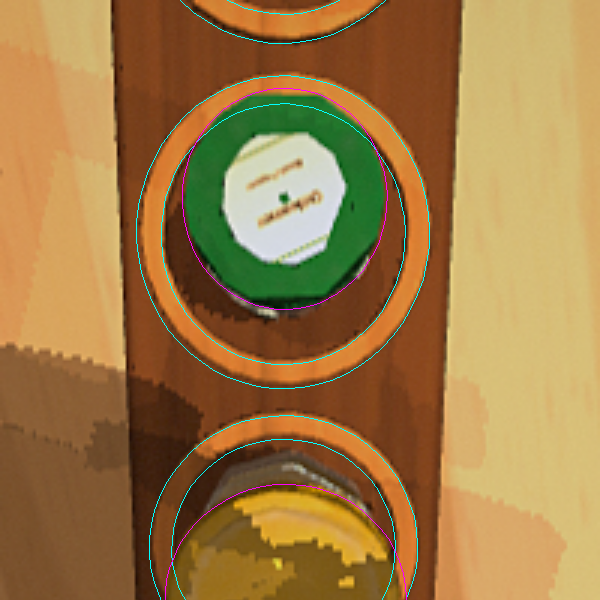

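View pics/e2.png

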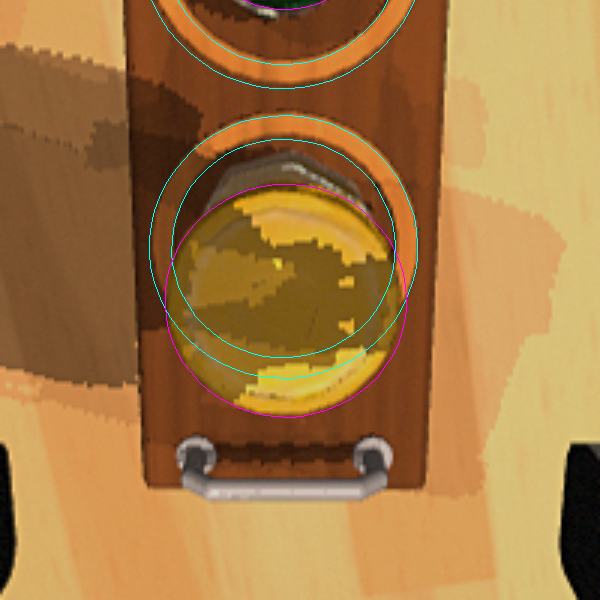

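send_rows(plan=[{"linear":[0,1,-0.03],"roll":0},{"linear":[0,1,0],"roll":0},{"linear":[0,1,0],"roll":0},{"linear":[0,0.7,0],"roll":0},{"linear":[0,0.46,0],"roll":0}])

```text
t: 5.58
tcp_pos: [0.5456, -0.1242, 0.0837]
tool_rot: [-0.458, 0.539, -0.539, 0.458]
force: [-0.9, 0.0, 0.5]
finger_gap: 0.995
```

Run:
```python
from h import *
plan((.5458,-.1235,.085))
cv2.imwrite('pics/f.png',manip.snapshot('wrist'))
```

```text
t 5.58 tcp [ 0.5456 -0.1242  0.0837] q6 -0.26 gap 85.0 F [-0.9  0.   0.5]
linear units(cur frame) [-0.02 -0.04  0.  ] roll units 0.0 y axis [-0.  0. -1.] x [-0.162 -0.987 -0.   ] z [ 0.987 -0.162 -0.   ]
```

View pics/f.png

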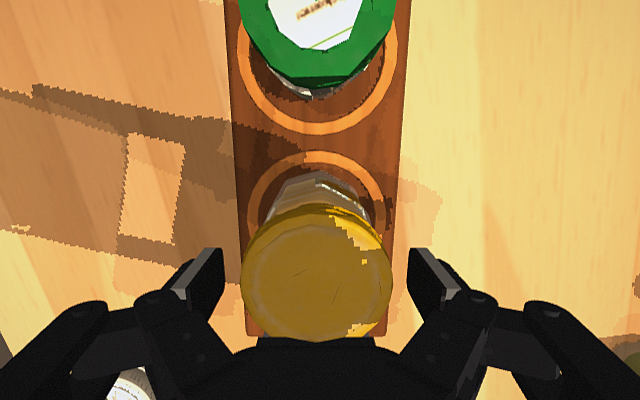

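Run:
```python
from h import *
im=cv2.imread('pics/f.png'); im2=cv2.resize(im[180:380,190:450],None,fx=3,fy=3)
def circ(c,r,z,col):
    pts=[]
    for a in np.linspace(0,2*np.pi,60):
        p=proj('wrist',(c[0]+r*np.cos(a),c[1]+r*np.sin(a),z)); pts.append(((p-[190,180]+.5)*3))
    cv2.polylines(im2,[np.array(pts).astype(int)],True,col,1)
circ((.5458,-.1235),.032,.108,(255,0,255)); circ((.5462,-.1205),.032,.108,(255,0,0))
circ((.5462,-.1205),.032,.097,(255,255,0))
cv2.imwrite('pics/g.png',im2)
```

```text
(no output)
```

View pics/g.png

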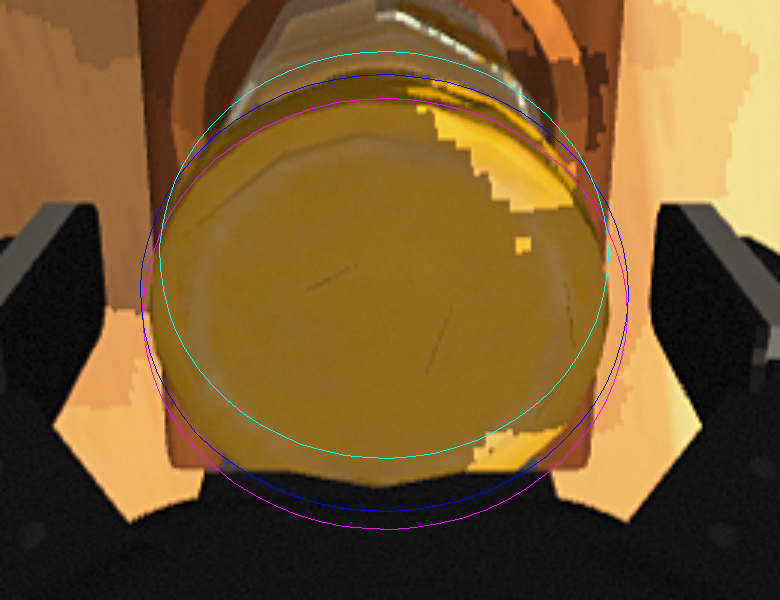

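send_rows(plan=[{"linear":[-0.08,-0.03,0],"roll":0},{"linear":[0,0,0],"roll":0},{"linear":[0,0,0],"roll":0},{"linear":[0,0,0],"roll":0},{"linear":[0,0,0],"roll":0}])

```text
t: 6.25
tcp_pos: [0.5462, -0.1219, 0.0857]
tool_rot: [0.458, -0.539, 0.539, -0.458]
force: [0.2, -0.4, -0.4]
finger_gap: 0.997
```

send_rows(plan=[{"linear":[0,0,0],"roll":0},{"linear":[0,0,0],"roll":0},{"linear":[0,0,0],"roll":0},{"linear":[0,0,0],"roll":0},{"linear":[0,0,0],"roll":0}], claw=50, force=100)

```text
t: 6.88
tcp_pos: [0.5463, -0.1219, 0.0862]
tool_rot: [0.458, -0.539, 0.539, -0.458]
force: [0.4, 0.3, 5.6]
finger_gap: 0.713
```

Run:
```python
from h import *
plan((.5458,-.1235,.085))
cv2.imwrite('pics/f2.png',manip.snapshot('wrist'))
```

```text
t 6.88 tcp [ 0.5463 -0.1219  0.0862] q6 -0.26 gap 60.9 F [0.4 0.3 5.6]
linear units(cur frame) [ 0.05  0.04 -0.01] roll units 0.0 y axis [ 0.001 -0.    -1.   ] x [-0.162 -0.987  0.   ] z [ 0.987 -0.162  0.001]
```

View pics/f2.png

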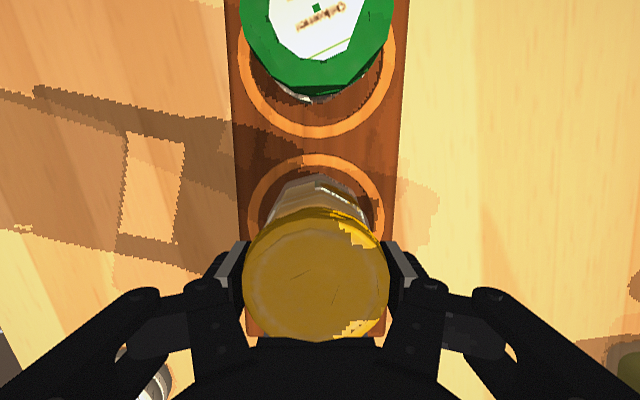

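send_rows(plan=[{"linear":[0,-0.05,0],"roll":0},{"linear":[0,-0.1,0],"roll":0},{"linear":[0,-0.2,0],"roll":0},{"linear":[0,-0.3,0],"roll":0},{"linear":[0,-0.35,0],"roll":0}])

```text
t: 7.55
tcp_pos: [0.546, -0.1218, 0.116]
tool_rot: [-0.458, 0.539, -0.539, 0.458]
force: [-0.2, 0.2, -5.1]
finger_gap: 0.714
```

send_rows(plan=[{"linear":[0,-0.4,0],"roll":0},{"linear":[0,-0.4,0],"roll":0},{"linear":[0,-0.3,0],"roll":0},{"linear":[0,-0.2,0],"roll":0},{"linear":[0,-0.1,0],"roll":0}])

```text
t: 8.18
tcp_pos: [0.5461, -0.1218, 0.1578]
tool_rot: [0.458, -0.539, 0.539, -0.458]
force: [-0.1, 0.3, -5.5]
finger_gap: 0.709
```

Run:
```python
from h import *
plan((.519,-.3825,.13))
cv2.imwrite('pics/h.png',manip.snapshot('wrist'))
a=manip.snapshot('side');cv2.imwrite('pics/h2.png',cv2.resize(a[80:280,230:430],None,fx=3,fy=3))
```

```text
t 8.18 tcp [ 0.5461 -0.1218  0.1578] q6 -0.26 gap 60.6 F [-0.1  0.3 -5.5]
linear units(cur frame) [8.72 0.93 0.52] roll units 0.0 y axis [ 0. -0. -1.] x [-0.162 -0.987  0.   ] z [ 0.987 -0.162  0.   ]
```

View pics/h.png

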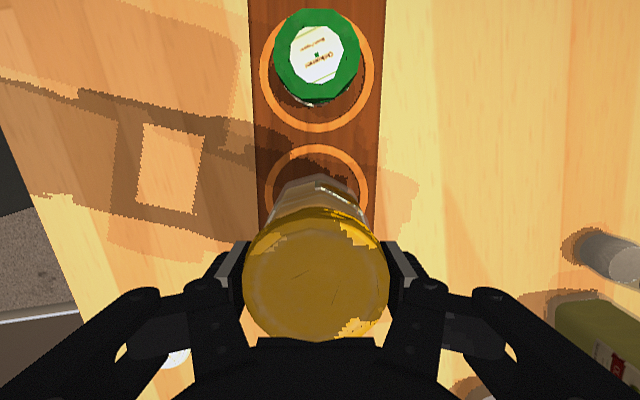

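View pics/h2.png

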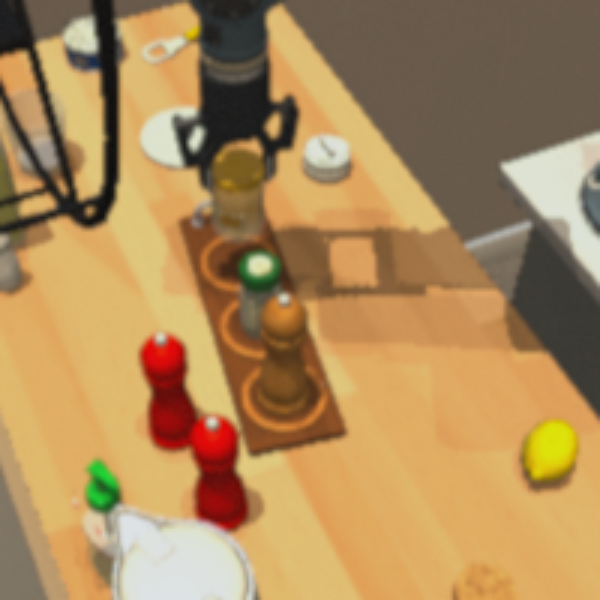

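send_rows(plan=[{"linear":[0.2,0,0],"roll":0},{"linear":[0.4,0,0.03],"roll":0},{"linear":[0.6,0,0.04],"roll":0},{"linear":[0.7,0,0.05],"roll":0},{"linear":[0.7,0,0.05],"roll":0}])

```text
t: 8.9
tcp_pos: [0.5383, -0.2017, 0.1574]
tool_rot: [0.458, -0.539, 0.539, -0.458]
force: [1.2, 0.7, -5.4]
finger_gap: 0.711
```

send_rows(plan=[{"linear":[0.7,0,0.05],"roll":0},{"linear":[0.7,0,0.05],"roll":0},{"linear":[0.7,0,0.05],"roll":0},{"linear":[0.7,0,0.05],"roll":0},{"linear":[0.7,0,0.05],"roll":0}])

```text
t: 9.52
tcp_pos: [0.5287, -0.3058, 0.1574]
tool_rot: [-0.458, 0.539, -0.539, 0.458]
force: [-0.5, 0.4, -5.4]
finger_gap: 0.712
```

send_rows(plan=[{"linear":[0.7,0,0.05],"roll":0},{"linear":[0.7,0,0.03],"roll":0},{"linear":[0.6,0,0],"roll":0},{"linear":[0.4,0,0],"roll":0},{"linear":[0.2,0,0],"roll":0}])

```text
t: 10.15
tcp_pos: [0.5184, -0.3824, 0.1573]
tool_rot: [-0.458, 0.539, -0.539, 0.458]
force: [0.3, -0.3, -4.0]
finger_gap: 0.709
```

Run:
```python
from h import *
plan((.519,-.3825,.0802))
a=manip.snapshot('top');cv2.imwrite('pics/i2.png',cv2.resize(a[150:290,380:520],None,fx=4,fy=4))
a=manip.snapshot('side');cv2.imwrite('pics/i3.png',cv2.resize(a[60:220,230:390],None,fx=3,fy=3))
```

```text
t 10.15 tcp [ 0.5184 -0.3824  0.1573] q6 -0.65 gap 60.5 F [ 0.3 -0.3 -4. ]
linear units(cur frame) [-0.    2.57  0.02] roll units 0.0 y axis [-0.  0. -1.] x [-0.162 -0.987 -0.   ] z [ 0.987 -0.162 -0.   ]
```

View pics/i3.png

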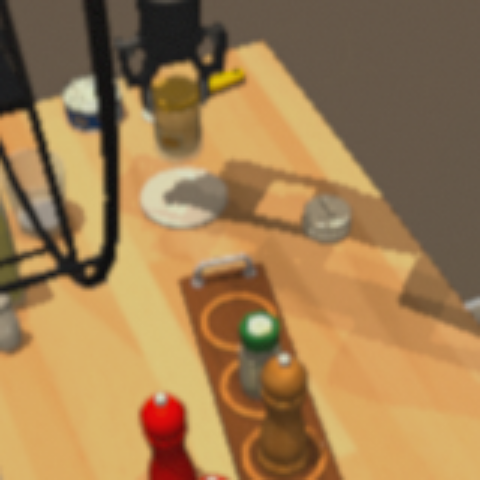

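send_rows(plan=[{"linear":[0,0.2,0],"roll":0},{"linear":[0,0.4,0],"roll":0},{"linear":[0,0.6,0],"roll":0},{"linear":[0,0.6,0],"roll":0},{"linear":[0,0.4,0],"roll":0}])

```text
t: 10.88
tcp_pos: [0.518, -0.381, 0.0892]
tool_rot: [-0.458, 0.54, -0.538, 0.458]
force: [0.6, -0.1, -5.5]
finger_gap: 0.715
```

send_rows(plan=[{"linear":[0,0.2,0],"roll":0},{"linear":[0,0.08,0],"roll":0},{"linear":[0,0.05,0],"roll":0},{"linear":[0,0.03,0],"roll":0},{"linear":[0,0,0],"roll":0}])

```text
t: 11.5
tcp_pos: [0.5188, -0.382, 0.081]
tool_rot: [0.458, -0.539, 0.539, -0.458]
force: [-0.1, 0.2, -5.1]
finger_gap: 0.712
```

send_rows(plan=[{"linear":[0,0.03,0],"roll":0},{"linear":[0,0.02,0],"roll":0},{"linear":[0,0,0],"roll":0},{"linear":[0,0,0],"roll":0},{"linear":[0,0,0],"roll":0}])

```text
t: 12.12
tcp_pos: [0.5189, -0.3821, 0.0803]
tool_rot: [0.458, -0.538, 0.539, -0.458]
force: [-1.8, 1.8, 5.4]
finger_gap: 0.71
```

Contact (force went from −5 to +5). Release and rise.

send_rows(plan=[{"linear":[0,0,0],"roll":0},{"linear":[0,0,0],"roll":0},{"linear":[0,0,0],"roll":0},{"linear":[0,0,0],"roll":0},{"linear":[0,0,0],"roll":0}], claw=85)

```text
t: 12.75
tcp_pos: [0.5187, -0.3818, 0.079]
tool_rot: [0.458, -0.539, 0.539, -0.458]
force: [-0.0, -0.1, -0.3]
finger_gap: 0.995
```

send_rows(plan=[{"linear":[0,-0.5,0],"roll":0},{"linear":[0,-1,0],"roll":0},{"linear":[0,-1,0],"roll":0},{"linear":[0,-1,0],"roll":0},{"linear":[0,-1,0],"roll":0}])

```text
t: 13.38
tcp_pos: [0.5187, -0.3819, 0.2164]
tool_rot: [0.458, -0.538, 0.539, -0.458]
force: [-0.5, -0.9, 0.1]
finger_gap: 0.994
```

Run:
```python
from h import *
plan((.581,.077,.24))
cv2.imwrite('pics/j.png',manip.snapshot('wrist'))
```

```text
t 13.38 tcp [ 0.5187 -0.3819  0.2164] q6 -0.65 gap 84.9 F [-0.5 -0.9  0.1]
linear units(cur frame) [-15.43  -0.8   -0.43] roll units 0.0 y axis [ 0.001 -0.001 -1.   ] x [-0.162 -0.987  0.001] z [ 0.987 -0.162  0.001]
```

View pics/j.png

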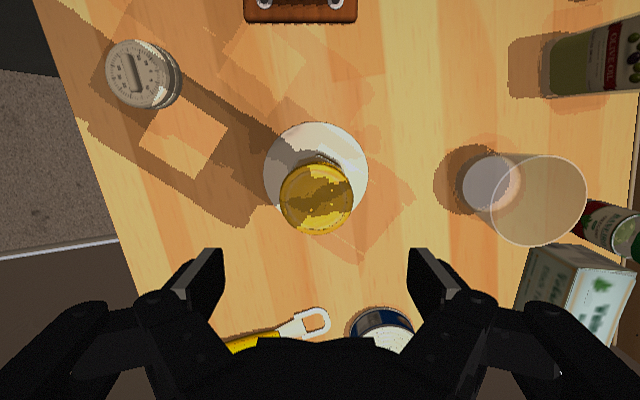

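send_rows(plan=[{"linear":[-0.5,-0.5,0],"roll":0},{"linear":[-1,-1,0],"roll":0},{"linear":[-1,-0.5,0],"roll":0},{"linear":[-1,0,-0.04],"roll":0},{"linear":[-1,0,-0.04],"roll":0}])

```text
t: 14.05
tcp_pos: [0.5377, -0.2458, 0.2742]
tool_rot: [-0.458, 0.539, -0.538, 0.458]
force: [0.4, 0.3, 0.5]
finger_gap: 0.996
```

send_rows(plan=[{"linear":[-1,0,-0.04],"roll":0},{"linear":[-1,0,-0.04],"roll":0},{"linear":[-1,0,-0.04],"roll":0},{"linear":[-1,0,-0.04],"roll":0},{"linear":[-1,0,-0.04],"roll":0}])

```text
t: 14.68
tcp_pos: [0.5556, -0.0969, 0.2738]
tool_rot: [-0.458, 0.54, -0.538, 0.458]
force: [0.7, 0.3, 0.1]
finger_gap: 0.999
```

send_rows(plan=[{"linear":[-1,0,-0.04],"roll":0},{"linear":[-1,0,-0.04],"roll":0},{"linear":[-1,0,-0.04],"roll":0},{"linear":[-1,0,-0.04],"roll":0},{"linear":[-0.5,0,0],"roll":0}])

```text
t: 15.3
tcp_pos: [0.5725, 0.037, 0.2738]
tool_rot: [-0.459, 0.539, -0.538, 0.458]
force: [0.2, -0.4, -0.4]
finger_gap: 0.992
```

send_rows(plan=[{"linear":[-0.4,0,0],"roll":0},{"linear":[0,0,0],"roll":0},{"linear":[0,0,0],"roll":0},{"linear":[0,0,0],"roll":0},{"linear":[0,0,0],"roll":0}])

```text
t: 15.92
tcp_pos: [0.5755, 0.046, 0.2741]
tool_rot: [0.458, -0.539, 0.539, -0.457]
force: [-0.3, 0.2, -0.1]
finger_gap: 0.996
```

```bash
cat >> h.py <<'E'
def overlay(fn,circs,roi,k=3):
    s=manip.sense();im=manip.snapshot('wrist');x0,y0,x1,y1=roi
    im2=cv2.resize(im[y0:y1,x0:x1],None,fx=k,fy=k)
    for c,r,z,col in circs:
        pts=[(proj('wrist',(c[0]+r*np.cos(a),c[1]+r*np.sin(a),z),s)-[x0,y0]+.5)*k for a in np.linspace(0,2*np.pi,60)]
        cv2.polylines(im2,[np.array(pts).astype(int)],True,col,1)
    cv2.imwrite(fn,im2)
E
python3 - <<'E'
from h import *
plan((.581,.077,.27))
F=(.5787,.0793)
overlay('pics/k.png',[(F,.048,.02,(255,255,0)),(F,.029,.014,(255,0,0)),(F,.0035,.184,(255,0,255)),(F,.0245,.119,(0,255,0))],(180,50,450,310))
E
```

```text
t 15.93 tcp [0.5755 0.046  0.2741] q6 0.05 gap 85.1 F [-0.3  0.2 -0.1]
linear units(cur frame) [-1.05  0.14  0.01] roll units 0.0 y axis [-0. -0. -1.] x [-0.163 -0.987  0.   ] z [ 0.987 -0.163 -0.   ]
```

View pics/k.png

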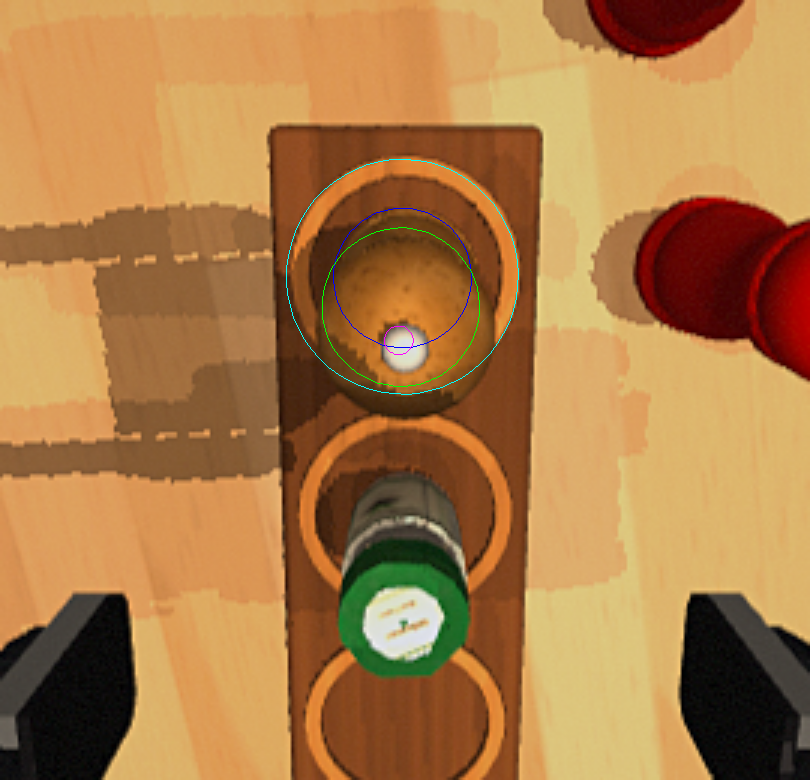

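send_rows(plan=[{"linear":[-0.55,0,0],"roll":0},{"linear":[-0.5,0.2,-0.02],"roll":0},{"linear":[0,1,0],"roll":0},{"linear":[0,1,0],"roll":0},{"linear":[0,0.8,0],"roll":0}])

```text
t: 16.6
tcp_pos: [0.5795, 0.0793, 0.1825]
tool_rot: [-0.458, 0.539, -0.538, 0.458]
force: [-0.1, -0.3, -0.0]
finger_gap: 0.999
```

send_rows(plan=[{"linear":[0,0.7,0],"roll":0},{"linear":[0,0.5,0],"roll":0},{"linear":[0,0.4,0],"roll":0},{"linear":[0,0.2,0],"roll":0},{"linear":[0,0,0],"roll":0}])

```text
t: 17.23
tcp_pos: [0.5801, 0.0779, 0.13]
tool_rot: [-0.458, 0.539, -0.539, 0.458]
force: [0.7, -0.1, 0.4]
finger_gap: 0.998
```

Run:
```python
from h import *
plan((.5802,.0773,.108))
F=(.5802,.0773)
overlay('pics/l.png',[(F,.0035,.184,(255,0,255)),(F,.0245,.119,(0,255,0))],(180,50,450,370),2)
```

```text
t 17.23 tcp [0.5801 0.0779 0.13  ] q6 0.11 gap 85.3 F [ 0.7 -0.1  0.4]
linear units(cur frame) [0.02 0.73 0.01] roll units 0.0 y axis [-0. -0. -1.] x [-0.162 -0.987  0.   ] z [ 0.987 -0.162 -0.   ]
```

View pics/l.png

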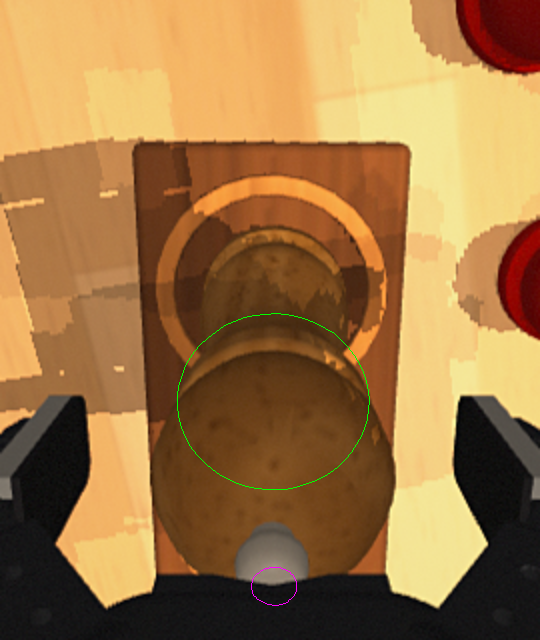

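send_rows(plan=[{"linear":[-0.07,0.2,0],"roll":0},{"linear":[0,0.15,0],"roll":0},{"linear":[0,0.1,0],"roll":0},{"linear":[0,0.05,0],"roll":0},{"linear":[0,0,0],"roll":0}])

```text
t: 17.9
tcp_pos: [0.5825, 0.0797, 0.1176]
tool_rot: [0.456, -0.538, 0.54, -0.459]
force: [-0.8, -0.5, 11.2]
finger_gap: 0.996
```

send_rows(plan=[{"linear":[0,0.05,0],"roll":0},{"linear":[0,0.05,0],"roll":0},{"linear":[0,0,0],"roll":0},{"linear":[0,0,0],"roll":0},{"linear":[0,0,0],"roll":0}])

```text
t: 18.52
tcp_pos: [0.5847, 0.0794, 0.1175]
tool_rot: [0.455, -0.536, 0.542, -0.461]
force: [-1.8, -1.6, 24.5]
finger_gap: 0.992
```

send_rows(plan=[{"linear":[0,-0.2,0],"roll":0},{"linear":[0,-0.1,0],"roll":0},{"linear":[0,0,0],"roll":0},{"linear":[0,0,0],"roll":0},{"linear":[0,0,0],"roll":0}])

```text
t: 19.15
tcp_pos: [0.58, 0.0799, 0.1205]
tool_rot: [-0.458, 0.539, -0.539, 0.457]
force: [0.6, -0.4, 0.1]
finger_gap: 0.991
```

Run:
```python
from h import *
plan((.5802,.0773,.1205),(0.98686,-.16158))
F=(.5802,.0773)
overlay('pics/m.png',[(F,.0035,.184,(255,0,255)),(F,.0245,.119,(0,255,0))],(180,50,450,370),2)
a=manip.snapshot('side');cv2.imwrite('pics/m2.png',cv2.resize(a[60:260,230:430],None,fx=3,fy=3))
```

```text
t 19.15 tcp [0.58   0.0799 0.1205] q6 0.11 gap 84.7 F [ 0.6 -0.4  0.1]
linear units(cur frame) [0.09 0.   0.02] roll units -0.0 y axis [-0.001  0.    -1.   ] x [-0.162 -0.987  0.   ] z [ 0.987 -0.162 -0.001]
```

View pics/m.png

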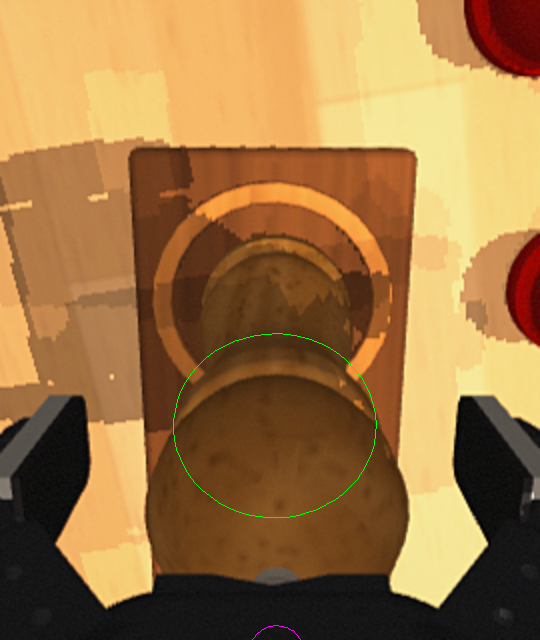

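View pics/m2.png

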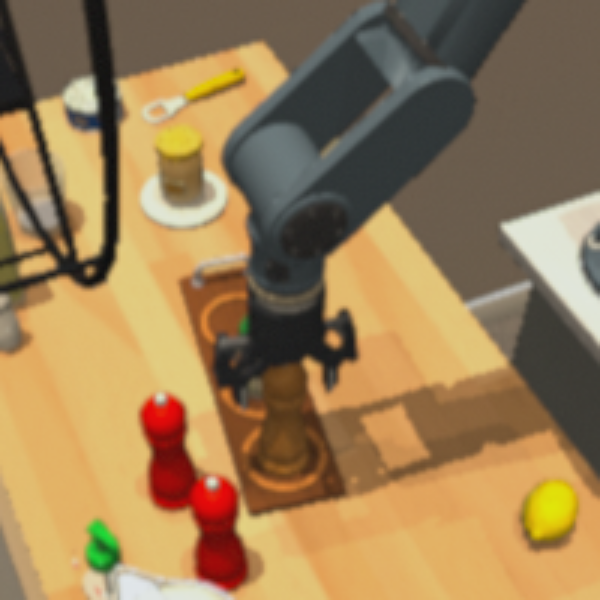

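send_rows(plan=[{"linear":[0,0,0],"roll":0},{"linear":[0,0,0],"roll":0},{"linear":[0,0,0],"roll":0},{"linear":[0,0,0],"roll":0},{"linear":[0,0,0],"roll":0}], claw=35, force=60)

```text
t: 19.88
tcp_pos: [0.5809, 0.0799, 0.1215]
tool_rot: [0.457, -0.539, 0.539, -0.458]
force: [0.2, -0.0, 4.4]
finger_gap: 0.552
```

send_rows(plan=[{"linear":[0,0,0],"roll":0},{"linear":[0,0,0],"roll":0},{"linear":[0,0,0],"roll":0},{"linear":[0,-0.1,0],"roll":0},{"linear":[0,0,0],"roll":0}])

```text
t: 20.5
tcp_pos: [0.5794, 0.08, 0.1234]
tool_rot: [-0.458, 0.54, -0.538, 0.457]
force: [0.3, 0.5, -0.7]
finger_gap: 0.55
```

Run:
```python
from h import *
plan((.5802,.0773,.1205),(0.98686,-.16158))
F=(.5802,.0773)
overlay('pics/n.png',[],(180,50,450,370),2)
a=manip.snapshot('side');cv2.imwrite('pics/n2.png',cv2.resize(a[110:260,270:420],None,fx=4,fy=4))
```

```text
t 20.5 tcp [0.5794 0.08   0.1234] q6 0.11 gap 47.0 F [ 0.3  0.5 -0.7]
linear units(cur frame) [0.08 0.1  0.04] roll units -0.0 y axis [-0.002  0.    -1.   ] x [-0.162 -0.987  0.   ] z [ 0.987 -0.162 -0.002]
```

View pics/n.png

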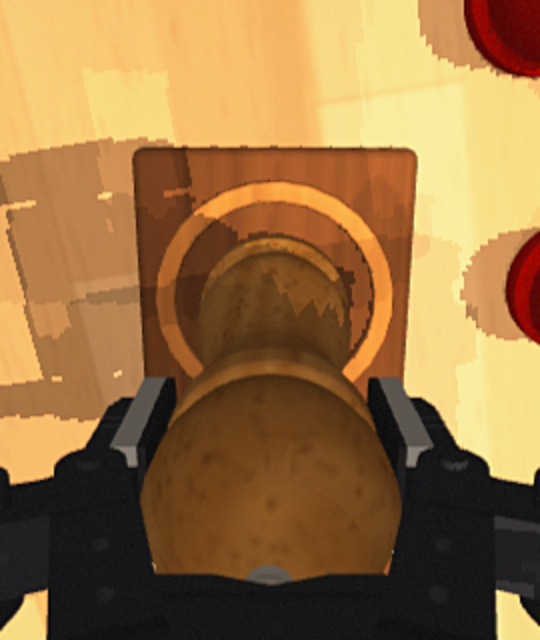

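View pics/n2.png

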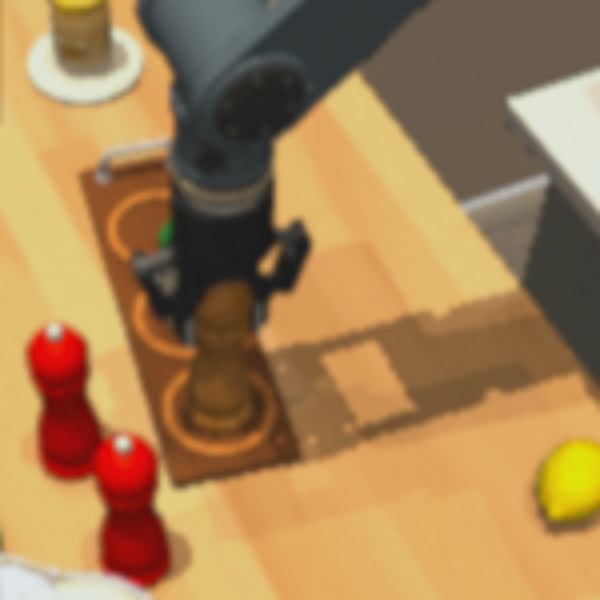

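send_rows(plan=[{"linear":[0,-0.1,0],"roll":0},{"linear":[0,-0.2,0],"roll":0},{"linear":[0,-0.3,0],"roll":0},{"linear":[0,-0.2,0],"roll":0},{"linear":[0,-0.1,0],"roll":0}], force=80)

```text
t: 21.22
tcp_pos: [0.5807, 0.0799, 0.1519]
tool_rot: [0.457, -0.539, 0.539, -0.458]
force: [0.3, -0.1, -2.3]
finger_gap: 0.543
```

Run:
```python
from h import *
plan((.5802,.0773,.1205),(0.98686,-.16158))
overlay('pics/o.png',[],(180,50,450,370),2)
a=manip.snapshot('side');cv2.imwrite('pics/o2.png',cv2.resize(a[110:260,270:420],None,fx=4,fy=4))
```

```text
t 21.23 tcp [0.5807 0.0799 0.1519] q6 0.11 gap 46.4 F [ 0.3 -0.1 -2.3]
linear units(cur frame) [ 0.09  1.05 -0.  ] roll units -0.0 y axis [ 0.001 -0.    -1.   ] x [-0.162 -0.987 -0.   ] z [ 0.987 -0.162  0.001]
```

View pics/o2.png

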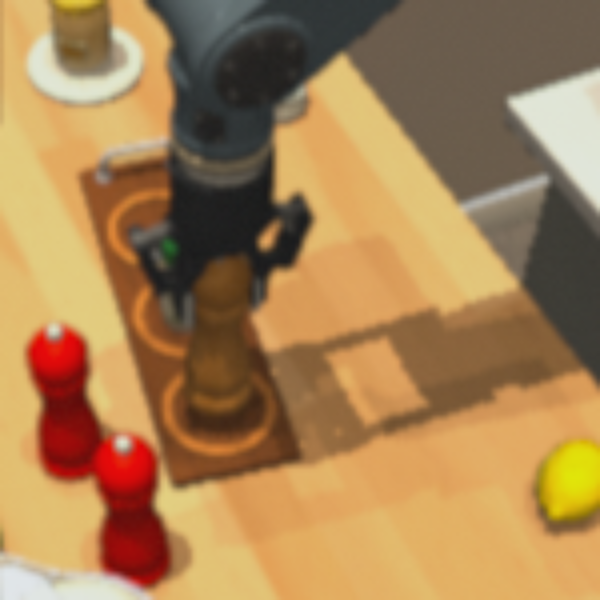

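View pics/o.png

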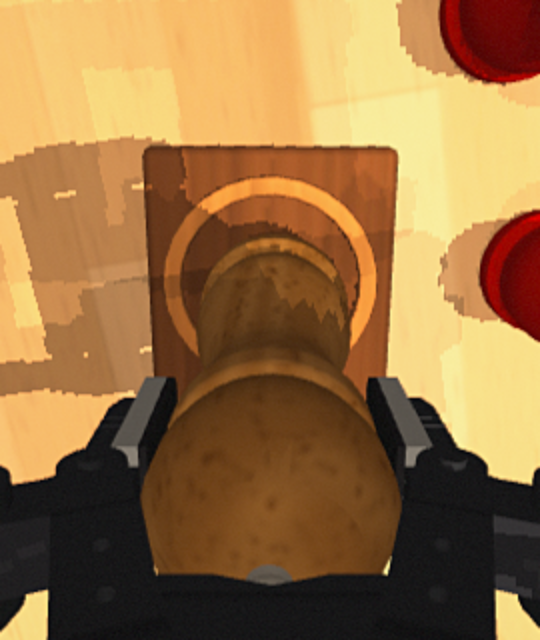

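send_rows(plan=[{"linear":[0,-0.3,0],"roll":0},{"linear":[0,-0.7,0],"roll":0},{"linear":[0,-0.9,0],"roll":0},{"linear":[0,-0.9,0],"roll":0},{"linear":[0,-0.5,0],"roll":0}])

```text
t: 21.95
tcp_pos: [0.5809, 0.0799, 0.2519]
tool_rot: [0.457, -0.538, 0.54, -0.458]
force: [-0.2, -0.7, -1.3]
finger_gap: 0.544
```

send_rows(plan=[{"linear":[0.1,-0.2,0],"roll":0},{"linear":[0.3,0,0],"roll":0},{"linear":[0.5,0,0],"roll":0},{"linear":[0.7,0,0],"roll":0},{"linear":[0.8,0,0],"roll":0}])

```text
t: 22.58
tcp_pos: [0.5681, 0.0071, 0.2555]
tool_rot: [-0.458, 0.539, -0.539, 0.457]
force: [-0.2, -0.2, -1.6]
finger_gap: 0.545
```

send_rows(plan=[{"linear":[0.9,0,0],"roll":0},{"linear":[0.9,0,0],"roll":0},{"linear":[0.9,0,0],"roll":0},{"linear":[0.7,0,0],"roll":0},{"linear":[0.5,0,0],"roll":0}])

```text
t: 23.2
tcp_pos: [0.549, -0.1087, 0.2557]
tool_rot: [-0.457, 0.54, -0.539, 0.457]
force: [0.5, 0.3, -1.4]
finger_gap: 0.547
```

send_rows(plan=[{"linear":[0.4,0,0],"roll":0},{"linear":[0.2,0,0],"roll":0},{"linear":[0.1,0,0],"roll":0},{"linear":[0,0,0],"roll":0},{"linear":[0,0,0],"roll":0}])

```text
t: 23.82
tcp_pos: [0.5464, -0.1268, 0.2561]
tool_rot: [-0.458, 0.539, -0.539, 0.458]
force: [-0.7, 0.8, -2.2]
finger_gap: 0.545
```

Run:
```python
from h import *
plan((.545,-.1264,.1215),(0.98686,-.16158))
H=(.5448,-.1279)
overlay('pics/p.png',[(H,.048,.02,(255,255,0))],(180,50,450,370),2)
a=manip.snapshot('side');cv2.imwrite('pics/p2.png',cv2.resize(a[60:260,230:430],None,fx=3,fy=3))
```

```text
t 23.82 tcp [ 0.5464 -0.1268  0.2561] q6 -0.27 gap 46.5 F [-0.7  0.8 -2.2]
linear units(cur frame) [-0.01  4.49 -0.05] roll units 0.0 y axis [-0.  0. -1.] x [-0.161 -0.987 -0.   ] z [ 0.987 -0.161 -0.   ]
```

View pics/p.png

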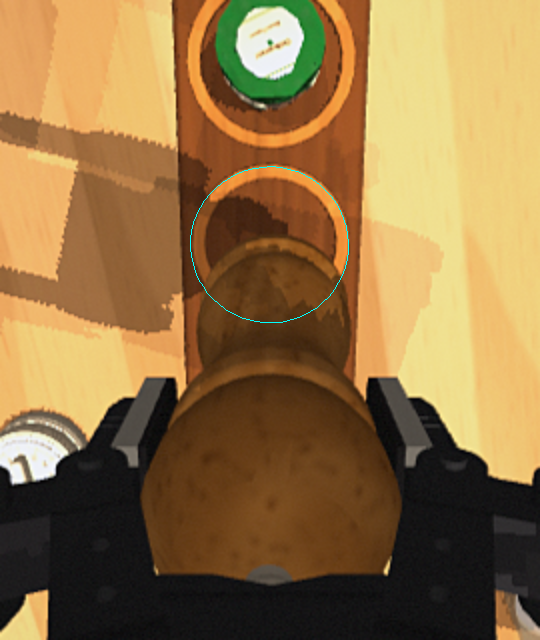

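View pics/p2.png

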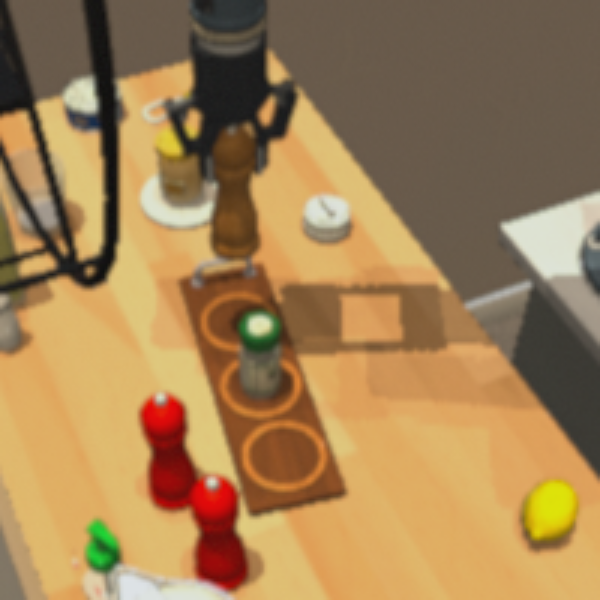

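Run:
```python
from h import *
t=manip.sense()['tcp_pos'];b=t[2]-.1075
c0=t[:2];c1=t[:2]+AX*.003
H=(.5448,-.1279)
overlay('pics/q.png',[(H,.048,.02,(255,255,0)),(c0,.029,b+.004,(0,0,255)),(c1,.029,b+.004,(255,0,0))],(240,120,390,260),4)
```

```text
(no output)
```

View pics/q.png

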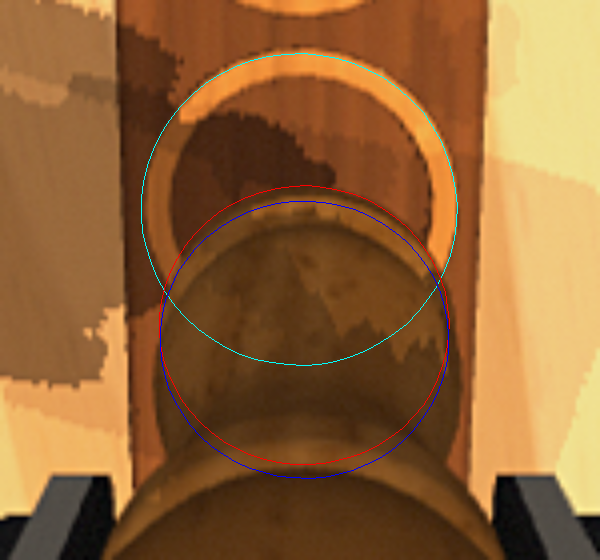

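send_rows(plan=[{"linear":[-0.03,0.3,-0.04],"roll":0},{"linear":[0,0.6,0],"roll":0},{"linear":[0,0.9,0],"roll":0},{"linear":[0,0.9,0],"roll":0},{"linear":[0,0.6,0],"roll":0}])

```text
t: 24.6
tcp_pos: [0.5445, -0.1257, 0.1552]
tool_rot: [-0.458, 0.54, -0.538, 0.457]
force: [-0.2, -0.2, -1.9]
finger_gap: 0.544
```

send_rows(plan=[{"linear":[0,0.5,0],"roll":0},{"linear":[0,0.3,0],"roll":0},{"linear":[0,0.15,0],"roll":0},{"linear":[0,0.05,0],"roll":0},{"linear":[0,0,0],"roll":0}])

```text
t: 25.22
tcp_pos: [0.5457, -0.1264, 0.1276]
tool_rot: [0.458, -0.539, 0.539, -0.458]
force: [-0.2, -0.1, -2.0]
finger_gap: 0.545
```

Run:
```python
from h import *
plan((.545,-.126,.1215),(0.98686,-.16158))
H=(.545,-.1268)
overlay('pics/r.png',[(H,.048,.02,(255,255,0)),(H,.029,.02,(255,0,0))],(190,60,440,320),3)
```

```text
t 25.23 tcp [ 0.5457 -0.1264  0.1276] q6 -0.26 gap 46.5 F [-0.2 -0.1 -2. ]
linear units(cur frame) [-0.01  0.2  -0.02] roll units -0.0 y axis [ 0.001 -0.    -1.   ] x [-0.162 -0.987  0.   ] z [ 0.987 -0.162  0.001]
```

View pics/r.png

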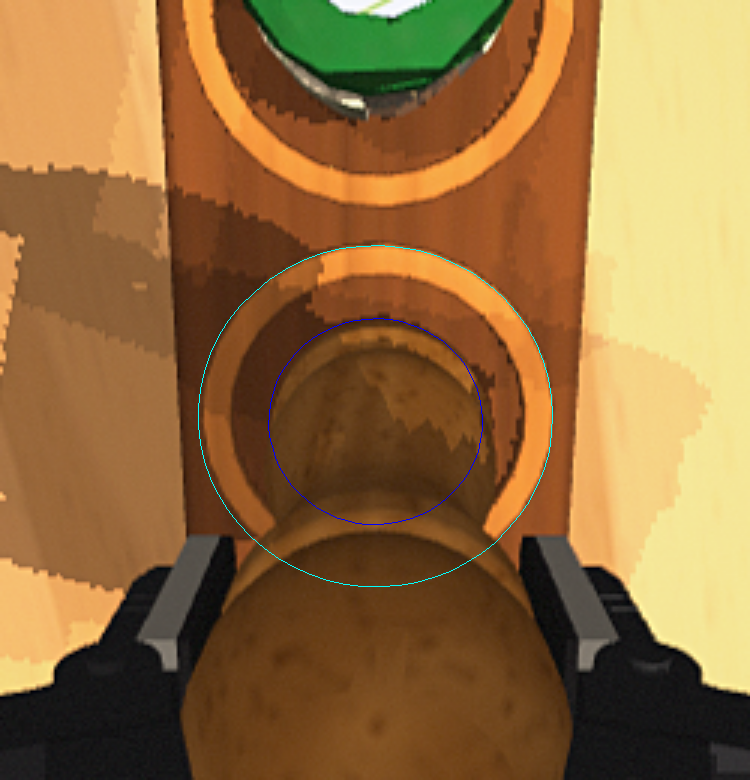

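send_rows(plan=[{"linear":[0,0.08,0],"roll":0},{"linear":[0,0.06,0],"roll":0},{"linear":[0,0.04,0],"roll":0},{"linear":[0,0,0],"roll":0},{"linear":[0,0,0],"roll":0}])

```text
t: 25.9
tcp_pos: [0.5453, -0.1262, 0.1217]
tool_rot: [-0.458, 0.539, -0.539, 0.458]
force: [0.1, -1.0, -1.9]
finger_gap: 0.544
```

send_rows(plan=[{"linear":[0,0.03,0],"roll":0},{"linear":[0,0.02,0],"roll":0},{"linear":[0,0,0],"roll":0},{"linear":[0,0,0],"roll":0},{"linear":[0,0,0],"roll":0}])

```text
t: 26.52
tcp_pos: [0.5454, -0.1263, 0.1216]
tool_rot: [0.458, -0.539, 0.539, -0.458]
force: [-1.9, 0.1, 7.9]
finger_gap: 0.543
```

Contact. Release and rise.

send_rows(plan=[{"linear":[0,0,0],"roll":0},{"linear":[0,0,0],"roll":0},{"linear":[0,0,0],"roll":0},{"linear":[0,0,0],"roll":0},{"linear":[0,0,0],"roll":0}], claw=85)

```text
t: 27.15
tcp_pos: [0.5453, -0.1263, 0.1201]
tool_rot: [-0.458, 0.539, -0.539, 0.458]
force: [0.4, -0.4, -0.2]
finger_gap: 0.996
```

send_rows(plan=[{"linear":[0,-0.5,0],"roll":0},{"linear":[0,-0.9,0],"roll":0},{"linear":[0,-0.9,0],"roll":0},{"linear":[0,-0.9,0],"roll":0},{"linear":[0,-0.9,0],"roll":0}])

```text
t: 27.78
tcp_pos: [0.5454, -0.1262, 0.2453]
tool_rot: [0.458, -0.538, 0.539, -0.458]
force: [-0.1, -1.2, -0.5]
finger_gap: 0.996
```

Run:
```python
from h import *
H=(.545,-.1268);S=(.562,-.0265)
plan((S[0],S[1],.085))
overlay('pics/s.png',[(H,.048,.02,(255,255,0)),(H,.006,.184,(255,0,255)),(S,.023,.12,(255,0,0))],(190,0,440,320),2)
```

```text
t 27.77 tcp [ 0.5454 -0.1262  0.2453] q6 -0.26 gap 85.1 F [-0.1 -1.2 -0.5]
linear units(cur frame) [-3.37  5.34  0.  ] roll units 0.0 y axis [ 0.001 -0.001 -1.   ] x [-0.162 -0.987  0.   ] z [ 0.987 -0.162  0.001]
```

View pics/s.png

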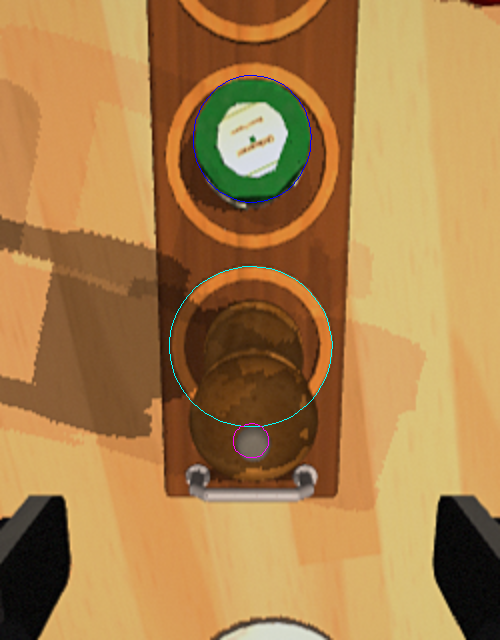

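send_rows(plan=[{"linear":[-0.7,0,0],"roll":0},{"linear":[-1,0,0],"roll":0},{"linear":[-1,0,0],"roll":0},{"linear":[-0.67,0.5,0],"roll":0},{"linear":[0,1,0],"roll":0}])

```text
t: 28.45
tcp_pos: [0.5619, -0.0241, 0.1973]
tool_rot: [0.458, -0.538, 0.538, -0.459]
force: [-0.7, -0.5, -0.8]
finger_gap: 0.993
```

send_rows(plan=[{"linear":[0,1,0],"roll":0},{"linear":[0,1,0],"roll":0},{"linear":[0,1,0],"roll":0},{"linear":[0,0.6,0],"roll":0},{"linear":[0,0.3,0],"roll":0}])

```text
t: 29.08
tcp_pos: [0.56, -0.0255, 0.0787]
tool_rot: [-0.459, 0.54, -0.538, 0.457]
force: [0.6, -0.4, 0.7]
finger_gap: 0.995
```

Run:
```python
from h import *
S=(.562,-.0265)
plan((S[0],S[1],.083))
overlay('pics/u.png',[(S,.023,.12,(255,0,0))],(190,60,440,360),2)
```

```text
t 29.07 tcp [ 0.56   -0.0255  0.0787] q6 -0.08 gap 85.0 F [ 0.6 -0.4  0.7]
linear units(cur frame) [ 0.02 -0.14  0.07] roll units 0.0 y axis [-0.005  0.001 -1.   ] x [-0.162 -0.987 -0.   ] z [ 0.987 -0.162 -0.005]
```

View pics/u.png

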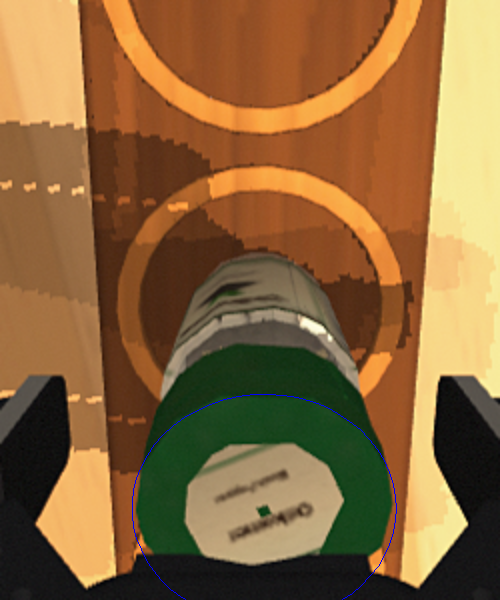

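send_rows(plan=[{"linear":[0,0,0],"roll":0},{"linear":[0,0,0],"roll":0},{"linear":[0,0,0],"roll":0},{"linear":[0,0,0],"roll":0},{"linear":[0,0,0],"roll":0}], claw=30, force=60)

```text
t: 29.75
tcp_pos: [0.5624, -0.0266, 0.0823]
tool_rot: [0.457, -0.538, 0.54, -0.458]
force: [0.4, -0.2, 6.8]
finger_gap: 0.515
```

send_rows(plan=[{"linear":[0,0,0],"roll":0},{"linear":[0,0,0],"roll":0},{"linear":[0,-0.1,0],"roll":0},{"linear":[0,-0.2,0],"roll":0},{"linear":[0,-0.3,0],"roll":0}])

```text
t: 30.38
tcp_pos: [0.5613, -0.0264, 0.0992]
tool_rot: [-0.458, 0.539, -0.539, 0.458]
force: [-0.1, 0.6, -2.0]
finger_gap: 0.514
```

send_rows(plan=[{"linear":[0,-0.3,0],"roll":0},{"linear":[0,-0.3,0],"roll":0},{"linear":[0,-0.2,0],"roll":0},{"linear":[0,0,0],"roll":0},{"linear":[0,0,0],"roll":0}])

```text
t: 31.0
tcp_pos: [0.5615, -0.0264, 0.1231]
tool_rot: [-0.458, 0.539, -0.539, 0.458]
force: [-0.5, -0.4, -0.2]
finger_gap: 0.513
```

Run:
```python
from h import *
F=(.5787,.0803)
plan((F[0],F[1],.083))
t=manip.sense()['tcp_pos']
overlay('pics/v.png',[(t[:2],.023,t[2]-.079+.014,(255,0,0)),(F,.048,.02,(255,255,0))],(190,0,440,360),2)
```

```text
t 31.0 tcp [ 0.5615 -0.0264  0.1231] q6 -0.08 gap 43.8 F [-0.5 -0.4 -0.2]
linear units(cur frame) [-3.6   1.34 -0.01] roll units 0.0 y axis [-0.  0. -1.] x [-0.162 -0.987 -0.   ] z [ 0.987 -0.162 -0.   ]
```

View pics/v.png

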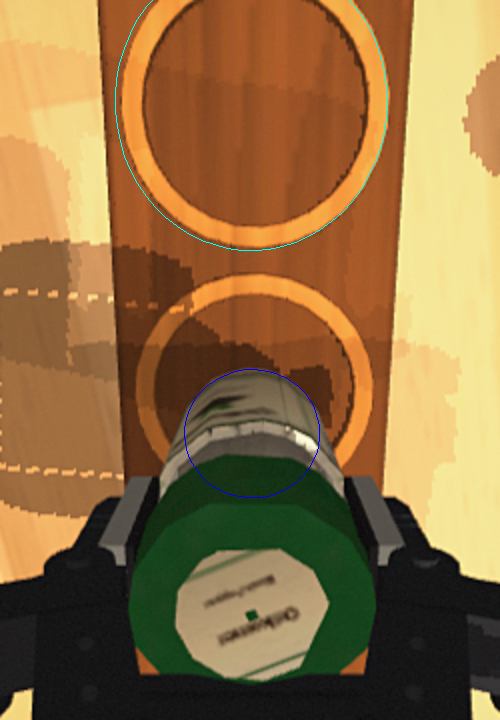

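send_rows(plan=[{"linear":[-0.3,0,0],"roll":0},{"linear":[-0.6,0,0],"roll":0},{"linear":[-0.8,0,0],"roll":0},{"linear":[-0.8,0,0],"roll":0},{"linear":[-0.6,0,0],"roll":0}])

```text
t: 31.68
tcp_pos: [0.5767, 0.0674, 0.1231]
tool_rot: [-0.458, 0.539, -0.538, 0.458]
force: [-0.0, 0.2, -1.1]
finger_gap: 0.514
```

send_rows(plan=[{"linear":[-0.4,0,0],"roll":0},{"linear":[-0.1,0.2,0],"roll":0},{"linear":[0,0.4,0],"roll":0},{"linear":[0,0.4,0],"roll":0},{"linear":[0,0.2,0],"roll":0}])

```text
t: 32.3
tcp_pos: [0.5784, 0.0795, 0.0857]
tool_rot: [-0.458, 0.54, -0.539, 0.457]
force: [-0.5, -0.4, -1.3]
finger_gap: 0.52
```

send_rows(plan=[{"linear":[0,0.08,0],"roll":0},{"linear":[0,0.05,0],"roll":0},{"linear":[0,0,0],"roll":0},{"linear":[0,0,0],"roll":0},{"linear":[0,0,0],"roll":0}])

```text
t: 32.92
tcp_pos: [0.5793, 0.0801, 0.0836]
tool_rot: [0.458, -0.539, 0.539, -0.458]
force: [0.7, -0.1, -2.2]
finger_gap: 0.516
```

Run:
```python
from h import *
F=(.5787,.0803)
plan((F[0],F[1],.081))
overlay('pics/w.png',[(F,.023,.014,(255,0,0)),(F,.048,.02,(255,255,0))],(190,40,440,340),2)
```

```text
t 32.92 tcp [0.5793 0.0801 0.0836] q6 0.11 gap 44.1 F [ 0.7 -0.1 -2.2]
linear units(cur frame) [-0.    0.09 -0.02] roll units 0.0 y axis [ 0.001 -0.    -1.   ] x [-0.162 -0.987 -0.   ] z [ 0.987 -0.162  0.001]
```

View pics/w.png

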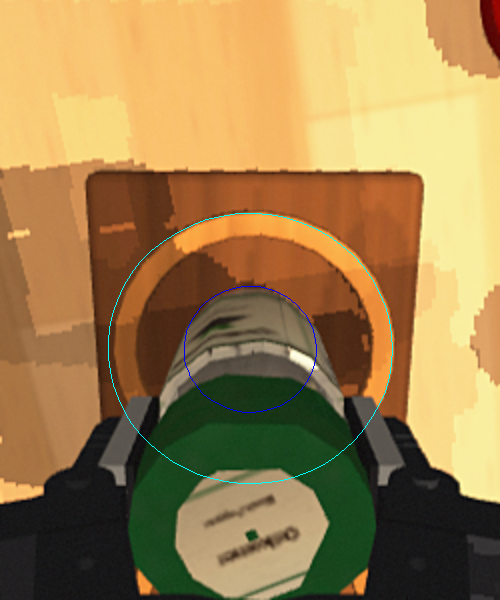

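send_rows(plan=[{"linear":[0,0.05,0],"roll":0},{"linear":[0,0.03,0],"roll":0},{"linear":[0,0,0],"roll":0},{"linear":[0,0,0],"roll":0},{"linear":[0,0,0],"roll":0}])

```text
t: 33.6
tcp_pos: [0.5794, 0.0801, 0.0823]
tool_rot: [0.458, -0.539, 0.539, -0.458]
force: [-2.4, 0.1, 6.9]
finger_gap: 0.515
```

send_rows(plan=[{"linear":[0,0,0],"roll":0},{"linear":[0,0,0],"roll":0},{"linear":[0,0,0],"roll":0},{"linear":[0,0,0],"roll":0},{"linear":[0,-0.4,0],"roll":0}], claw=85)

```text
t: 34.22
tcp_pos: [0.5784, 0.0801, 0.0924]
tool_rot: [-0.458, 0.54, -0.538, 0.457]
force: [-0.4, 0.3, -0.7]
finger_gap: 0.995
```

send_rows(plan=[{"linear":[0,-0.8,0],"roll":0},{"linear":[0,-1,0],"roll":0},{"linear":[0,-1,0],"roll":0},{"linear":[0,-0.8,0],"roll":0},{"linear":[0,0,0],"roll":0}])

```text
t: 34.85
tcp_pos: [0.5807, 0.0801, 0.2036]
tool_rot: [0.456, -0.537, 0.54, -0.459]
force: [-0.4, 0.0, 0.0]
finger_gap: 0.996
```

Run:
```python
from h import *
F=(.5787,.0803);M=(.5618,-.0235)
plan((.497,.376,.12))
overlay('pics/x.png',[(F,.023,.12,(255,0,0)),(F,.048,.02,(255,255,0))],(170,20,470,380),2)
```

```text
t 34.85 tcp [0.5807 0.0801 0.2036] q6 0.11 gap 85.0 F [-0.4  0.   0. ]
linear units(cur frame) [-9.28  2.77 -4.37] roll units 0.0 y axis [ 0.006 -0.    -1.   ] x [-0.162 -0.987 -0.001] z [ 0.987 -0.162  0.006]
```

View pics/x.png

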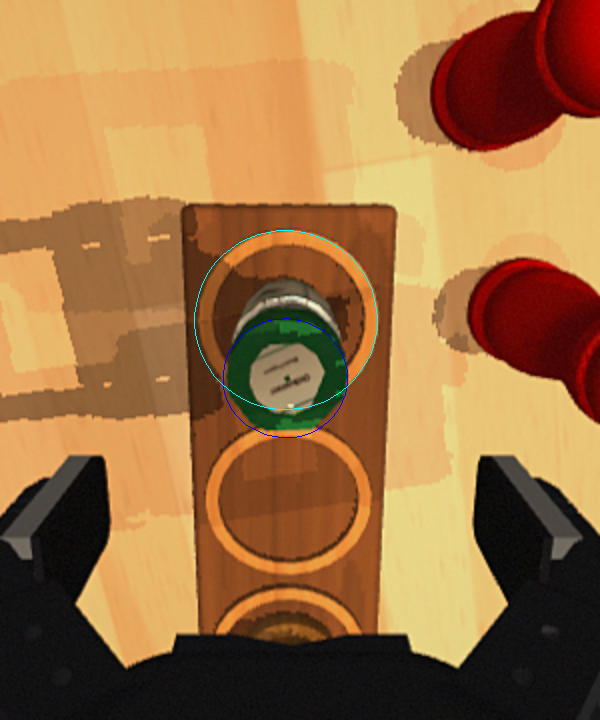

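send_rows(plan=[{"linear":[-0.6,0,-0.3],"roll":0},{"linear":[-1,0,-0.47],"roll":0},{"linear":[-1,0,-0.47],"roll":0},{"linear":[-1,0,-0.47],"roll":0},{"linear":[-1,0,-0.47],"roll":0}])

```text
t: 35.52
tcp_pos: [0.5349, 0.2288, 0.1993]
tool_rot: [-0.459, 0.54, -0.538, 0.457]
force: [-0.4, 0.8, 0.2]
finger_gap: 0.993
```

send_rows(plan=[{"linear":[-1,0,-0.47],"roll":0},{"linear":[-1,0,-0.47],"roll":0},{"linear":[-1,0.5,-0.47],"roll":0},{"linear":[-0.7,0.7,-0.47],"roll":0},{"linear":[0,0.5,-0.3],"roll":0}])

```text
t: 36.15
tcp_pos: [0.4875, 0.3491, 0.1475]
tool_rot: [-0.46, 0.539, -0.538, 0.457]
force: [-1.9, 0.1, 0.8]
finger_gap: 0.992
```

send_rows(plan=[{"linear":[0,0,0],"roll":0},{"linear":[0,0,0],"roll":0},{"linear":[0,0,0],"roll":0},{"linear":[0,0,0],"roll":0},{"linear":[0,0,0],"roll":0}])

```text
t: 36.78
tcp_pos: [0.4908, 0.3468, 0.1503]
tool_rot: [0.457, -0.539, 0.539, -0.458]
force: [0.7, 0.9, -0.1]
finger_gap: 0.993
```

Run:
```python
from h import *
C=(.497,.376)
plan((.497,.376,.0055))
overlay('pics/y.png',[(C,.031,.016,(255,0,0))],(170,0,470,360),2)
```

```text
t 36.77 tcp [0.4908 0.3468 0.1503] q6 0.59 gap 84.8 F [ 0.7  0.9 -0.1]
linear units(cur frame) [-0.99  4.83  0.04] roll units 0.0 y axis [ 0.001  0.    -1.   ] x [-0.162 -0.987 -0.   ] z [ 0.987 -0.162  0.001]
```

View pics/y.png

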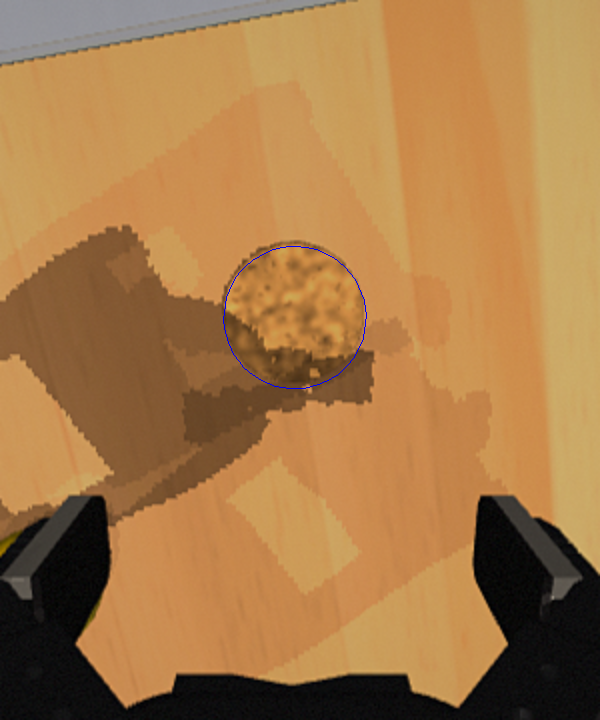

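send_rows(plan=[{"linear":[-0.6,0.4,0.02],"roll":0},{"linear":[-0.4,1,0.02],"roll":0},{"linear":[0,1,0],"roll":0},{"linear":[0,1,0],"roll":0},{"linear":[0,0.6,0],"roll":0}])

```text
t: 37.45
tcp_pos: [0.4956, 0.3769, 0.0275]
tool_rot: [-0.459, 0.539, -0.539, 0.457]
force: [-0.3, -0.1, 0.7]
finger_gap: 0.995
```

send_rows(plan=[{"linear":[0,0.4,0],"roll":0},{"linear":[0,0.2,0],"roll":0},{"linear":[0,0,0],"roll":0},{"linear":[0,0,0],"roll":0},{"linear":[0,0,0],"roll":0}])

```text
t: 38.08
tcp_pos: [0.4969, 0.3766, 0.0127]
tool_rot: [0.457, -0.539, 0.539, -0.458]
force: [0.2, -0.2, 0.7]
finger_gap: 0.994
```

Run:
```python
from h import *
C=(.497,.376)
plan((.497,.376,.0055))
overlay('pics/z.png',[(C,.031,.016,(255,0,0))],(170,80,470,360),2)
```

```text
t 38.08 tcp [0.4969 0.3766 0.0127] q6 0.63 gap 84.9 F [ 0.2 -0.2  0.7]
linear units(cur frame) [0.02 0.24 0.01] roll units 0.0 y axis [ 0.001  0.001 -1.   ] x [-0.162 -0.987 -0.001] z [ 0.987 -0.162  0.001]
```

View pics/z.png

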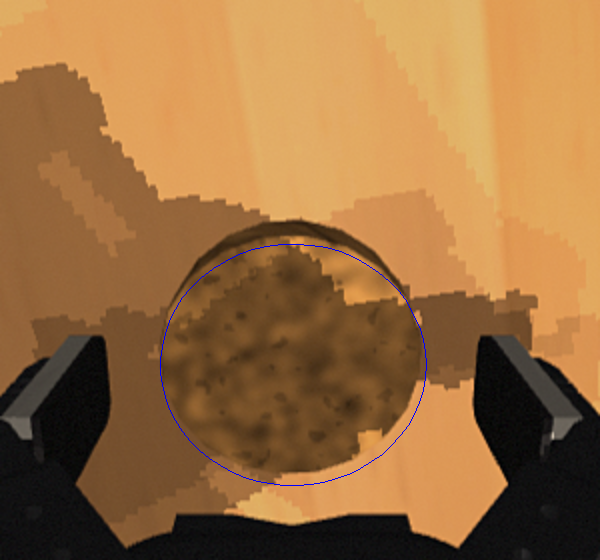

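send_rows(plan=[{"linear":[-0.04,0.07,0],"roll":0},{"linear":[0,0,0],"roll":0},{"linear":[0,0,0],"roll":0},{"linear":[0,0,0],"roll":0},{"linear":[0,0,0],"roll":0}])

```text
t: 38.75
tcp_pos: [0.4967, 0.3776, 0.0098]
tool_rot: [0.458, -0.539, 0.539, -0.458]
force: [0.4, -0.7, 0.1]
finger_gap: 0.996
```

send_rows(plan=[{"linear":[0,0,0],"roll":0},{"linear":[0,0,0],"roll":0},{"linear":[0,0,0],"roll":0},{"linear":[0,0,0],"roll":0},{"linear":[0,0,0],"roll":0}], claw=45, force=40)

```text
t: 39.38
tcp_pos: [0.4968, 0.3776, 0.0103]
tool_rot: [0.458, -0.539, 0.539, -0.458]
force: [-0.2, -0.3, 5.5]
finger_gap: 0.708
```

Run:
```python
from h import *
plan((.497,.376,.0055))
overlay('pics/aa.png',[],(170,80,470,360),2)
```

```text
t 39.38 tcp [0.4968 0.3776 0.0103] q6 0.63 gap 60.5 F [-0.2 -0.3  5.5]
linear units(cur frame) [0.05 0.16 0.01] roll units 0.0 y axis [ 0.  0. -1.] x [-0.162 -0.987 -0.   ] z [ 0.987 -0.162  0.   ]
```

View pics/aa.png

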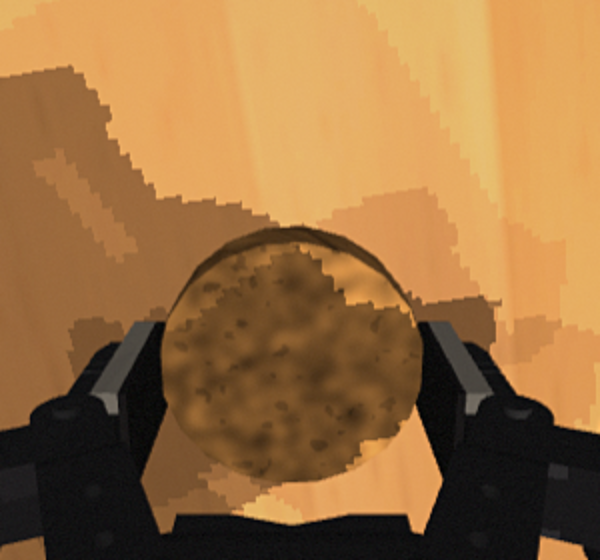

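send_rows(plan=[{"linear":[0,-0.1,0],"roll":0},{"linear":[0,-0.3,0],"roll":0},{"linear":[0,-0.6,0],"roll":0},{"linear":[0,-0.6,0],"roll":0},{"linear":[0,-0.4,0],"roll":0}])

```text
t: 40.05
tcp_pos: [0.4973, 0.378, 0.0719]
tool_rot: [0.457, -0.539, 0.539, -0.459]
force: [0.4, -0.0, -0.8]
finger_gap: 0.703
```

Run:
```python
from h import *
plan((.5618,-.0235,.20))
overlay('pics/ab.png',[],(170,80,470,360),2)
```

```text
t 40.05 tcp [0.4973 0.378  0.0719] q6 0.63 gap 60.1 F [ 0.4 -0.  -0.8]
linear units(cur frame) [12.85 -4.28  4.29] roll units 0.0 y axis [ 0.002  0.001 -1.   ] x [-0.162 -0.987 -0.001] z [ 0.987 -0.162  0.002]
```

View pics/ab.png

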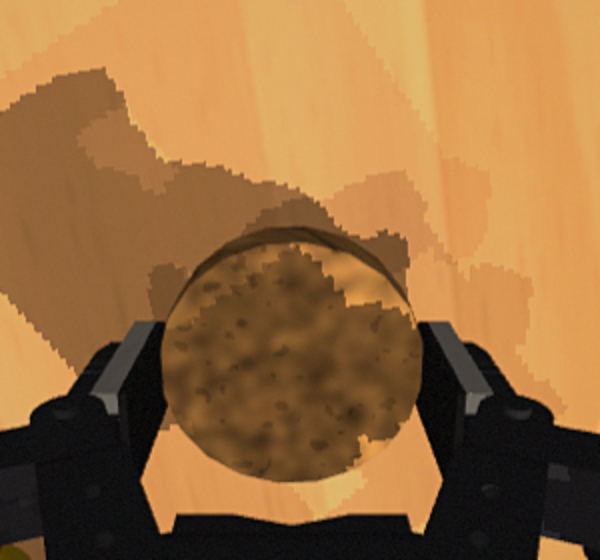

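send_rows(plan=[{"linear":[0.3,-0.8,0.1],"roll":0},{"linear":[0.6,-0.9,0.2],"roll":0},{"linear":[0.9,-0.9,0.3],"roll":0},{"linear":[0.95,-0.9,0.32],"roll":0},{"linear":[0.95,-0.7,0.32],"roll":0}])

```text
t: 40.72
tcp_pos: [0.5156, 0.2612, 0.1972]
tool_rot: [0.457, -0.539, 0.539, -0.458]
force: [1.0, -0.1, -1.5]
finger_gap: 0.695
```

send_rows(plan=[{"linear":[0.95,-0.1,0.32],"roll":0},{"linear":[0.95,0,0.32],"roll":0},{"linear":[0.95,0,0.32],"roll":0},{"linear":[0.95,0,0.32],"roll":0},{"linear":[0.95,0,0.32],"roll":0}])

```text
t: 41.35
tcp_pos: [0.5395, 0.1126, 0.199]
tool_rot: [-0.458, 0.539, -0.539, 0.458]
force: [-0.7, 0.1, -0.4]
finger_gap: 0.702
```

send_rows(plan=[{"linear":[0.95,0,0.32],"roll":0},{"linear":[0.95,0,0.32],"roll":0},{"linear":[0.9,0,0.32],"roll":0},{"linear":[0.8,0,0.28],"roll":0},{"linear":[0.5,0,0.17],"roll":0}])

```text
t: 41.98
tcp_pos: [0.5616, -0.0157, 0.199]
tool_rot: [0.457, -0.539, 0.539, -0.458]
force: [-0.1, 1.0, -0.9]
finger_gap: 0.701
```

send_rows(plan=[{"linear":[0.25,0,0.06],"roll":0},{"linear":[0,0,0],"roll":0},{"linear":[0,0,0],"roll":0},{"linear":[0,0,0],"roll":0},{"linear":[0,0,0],"roll":0}])

```text
t: 42.6
tcp_pos: [0.562, -0.0218, 0.1988]
tool_rot: [-0.458, 0.539, -0.539, 0.458]
force: [-0.3, 0.4, -0.8]
finger_gap: 0.703
```

Run:
```python
from h import *
M=(.5618,-.0235)
plan((.5618,-.0235,.0245))
t=manip.sense()['tcp_pos']
overlay('pics/ac.png',[(M,.048,.02,(255,255,0)),(t[:2],.031,t[2]+.0055,(255,0,0))],(170,30,470,360),2)
a=manip.snapshot('side');cv2.imwrite('pics/ac2.png',cv2.resize(a[60:260,230:430],None,fx=3,fy=3))
```

```text
t 42.6 tcp [ 0.562  -0.0218  0.1988] q6 -0.08 gap 60.1 F [-0.3  0.4 -0.8]
linear units(cur frame) [0.06 5.81 0.  ] roll units 0.0 y axis [-0.  0. -1.] x [-0.161 -0.987 -0.   ] z [ 0.987 -0.161 -0.   ]
```

View pics/ac.png

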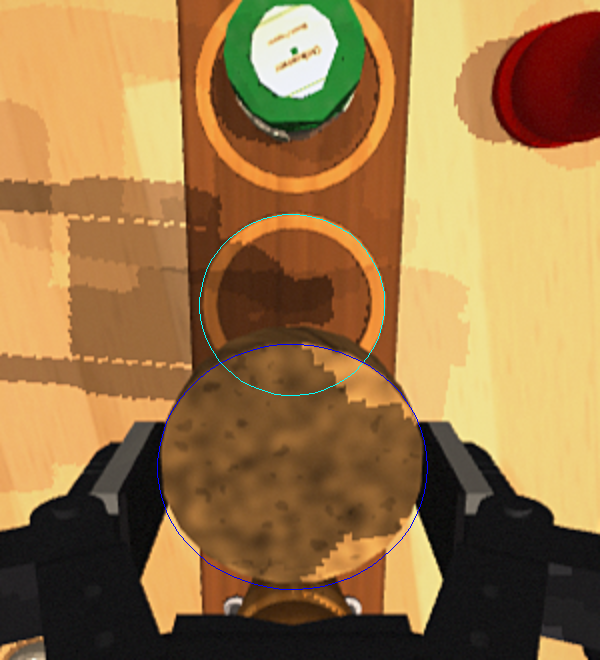

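View pics/ac2.png

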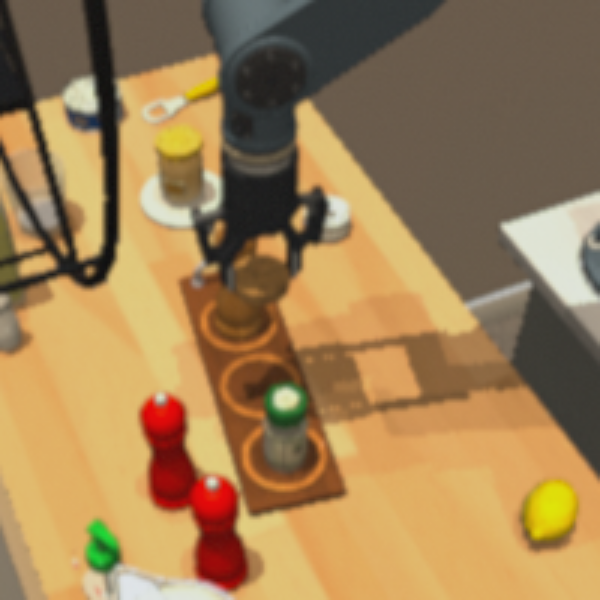

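send_rows(plan=[{"linear":[0.03,0.3,0],"roll":0},{"linear":[0,0.7,0],"roll":0},{"linear":[0,1,0],"roll":0},{"linear":[0,1,0],"roll":0},{"linear":[0,0.8,0],"roll":0}])

```text
t: 43.32
tcp_pos: [0.5613, -0.0231, 0.0831]
tool_rot: [-0.458, 0.539, -0.539, 0.457]
force: [-0.8, -0.1, -0.0]
finger_gap: 0.702
```

send_rows(plan=[{"linear":[0,0.6,0],"roll":0},{"linear":[0,0.4,0],"roll":0},{"linear":[0,0.2,0],"roll":0},{"linear":[0,0.1,0],"roll":0},{"linear":[0,0,0],"roll":0}])

```text
t: 43.95
tcp_pos: [0.5622, -0.0232, 0.0461]
tool_rot: [0.458, -0.539, 0.539, -0.458]
force: [-0.1, -0.6, -0.7]
finger_gap: 0.703
```

Run:
```python
from h import *
M=(.5618,-.0235)
plan((.5618,-.0235,.0245))
t=manip.sense()['tcp_pos']
overlay('pics/ad.png',[(M,.048,.02,(255,255,0)),(M,.031,t[2]-.01,(255,0,0))],(170,0,470,360),2)
a=manip.snapshot('side');cv2.imwrite('pics/ad2.png',cv2.resize(a[100:250,250:400],None,fx=4,fy=4))
```

```text
t 43.95 tcp [ 0.5622 -0.0232  0.0461] q6 -0.08 gap 60.0 F [-0.1 -0.6 -0.7]
linear units(cur frame) [ 0.01  0.72 -0.01] roll units 0.0 y axis [ 0.001 -0.    -1.   ] x [-0.162 -0.987  0.   ] z [ 0.987 -0.162  0.001]
```

View pics/ad.png

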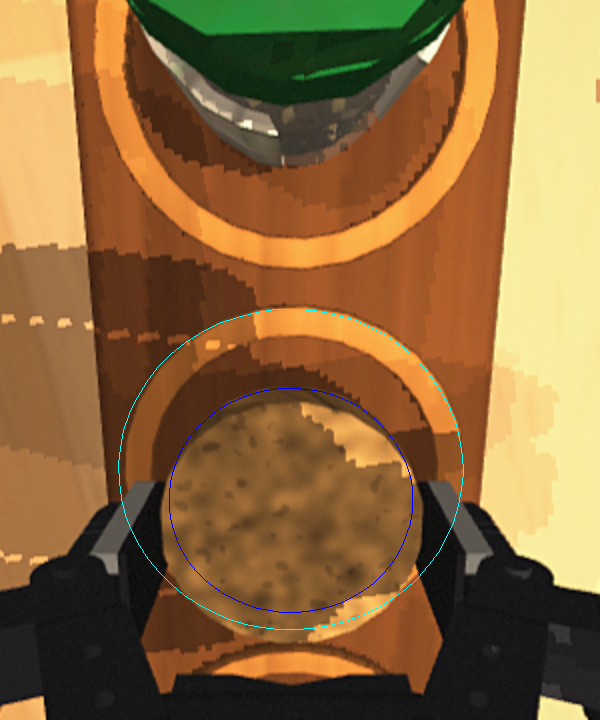

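View pics/ad2.png

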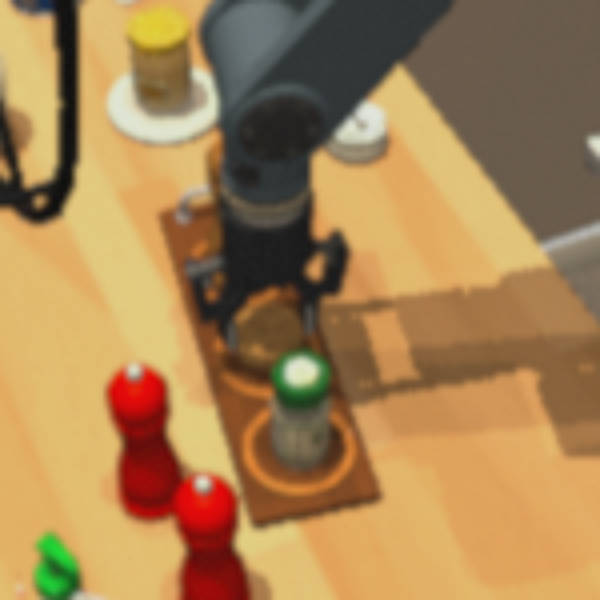

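send_rows(plan=[{"linear":[0,0.2,0],"roll":0},{"linear":[0,0.2,0],"roll":0},{"linear":[0,0.15,0],"roll":0},{"linear":[0,0.08,0],"roll":0},{"linear":[0,0,0],"roll":0}])

```text
t: 44.68
tcp_pos: [0.5618, -0.0232, 0.0266]
tool_rot: [-0.458, 0.539, -0.539, 0.458]
force: [-0.8, -0.3, -1.0]
finger_gap: 0.704
```

send_rows(plan=[{"linear":[0,0.05,0],"roll":0},{"linear":[0,0.03,0],"roll":0},{"linear":[0,0,0],"roll":0},{"linear":[0,0,0],"roll":0},{"linear":[0,0,0],"roll":0}])

```text
t: 45.3
tcp_pos: [0.562, -0.0232, 0.0246]
tool_rot: [0.458, -0.539, 0.539, -0.458]
force: [-0.1, -0.4, -0.2]
finger_gap: 0.702
```

send_rows(plan=[{"linear":[0,0.03,0],"roll":0},{"linear":[0,0,0],"roll":0},{"linear":[0,0,0],"roll":0},{"linear":[0,0,0],"roll":0},{"linear":[0,0,0],"roll":0}])

```text
t: 45.92
tcp_pos: [0.5621, -0.0232, 0.0243]
tool_rot: [0.458, -0.539, 0.539, -0.458]
force: [-1.3, 0.7, 6.4]
finger_gap: 0.705
```

send_rows(plan=[{"linear":[0,0,0],"roll":0},{"linear":[0,0,0],"roll":0},{"linear":[0,0,0],"roll":0},{"linear":[0,0,0],"roll":0},{"linear":[0,-0.2,0],"roll":0}], claw=85)

```text
t: 46.55
tcp_pos: [0.5615, -0.0231, 0.0294]
tool_rot: [-0.458, 0.539, -0.539, 0.457]
force: [-0.6, -0.2, 0.1]
finger_gap: 0.991
```

send_rows(plan=[{"linear":[0,-0.7,0],"roll":0},{"linear":[0,-1,0],"roll":0},{"linear":[0,-1,0],"roll":0},{"linear":[0,-1,0],"roll":0},{"linear":[0,-1,0],"roll":0}])

```text
t: 47.18
tcp_pos: [0.5618, -0.0231, 0.172]
tool_rot: [0.458, -0.539, 0.539, -0.458]
force: [1.1, 0.2, -0.5]
finger_gap: 0.997
```

send_rows(plan=[{"linear":[0,-1,0],"roll":0},{"linear":[0,-0.6,0],"roll":0},{"linear":[0,0,0],"roll":0},{"linear":[0,0,0],"roll":0},{"linear":[0,0,0],"roll":0}])

```text
t: 47.8
tcp_pos: [0.5612, -0.023, 0.2175]
tool_rot: [-0.458, 0.54, -0.538, 0.457]
force: [0.4, -0.2, -0.4]
finger_gap: 0.994
```

Run:
```python
from h import *
M=(.5618,-.0235)
plan((.519,-.382,.24))
overlay('pics/ae.png',[(M,.048,.02,(255,255,0)),(M,.031,.03,(255,0,0))],(170,0,470,360),2)
```

```text
t 47.8 tcp [ 0.5612 -0.023   0.2175] q6 -0.08 gap 84.9 F [ 0.4 -0.2 -0.4]
linear units(cur frame) [12.04 -0.75  0.55] roll units 0.0 y axis [-0.002  0.001 -1.   ] x [-0.162 -0.987 -0.   ] z [ 0.987 -0.162 -0.002]
```

View pics/ae.png

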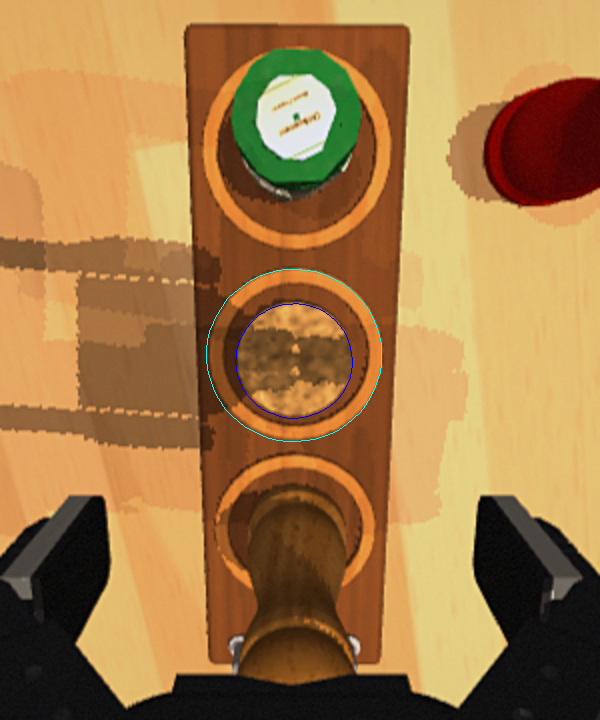

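send_rows(plan=[{"linear":[0.5,-0.5,0],"roll":0},{"linear":[1,-0.5,0.05],"roll":0},{"linear":[1,0,0.05],"roll":0},{"linear":[1,0,0.05],"roll":0},{"linear":[1,0,0.05],"roll":0}])

```text
t: 48.48
tcp_pos: [0.5459, -0.1595, 0.2496]
tool_rot: [0.458, -0.539, 0.54, -0.458]
force: [0.5, -0.0, 0.1]
finger_gap: 0.996
```

send_rows(plan=[{"linear":[1,0,0.05],"roll":0},{"linear":[1,0,0.05],"roll":0},{"linear":[1,0,0.05],"roll":0},{"linear":[1,0,0.05],"roll":0},{"linear":[1,0,0.05],"roll":0}])

```text
t: 49.1
tcp_pos: [0.5286, -0.3087, 0.2495]
tool_rot: [0.458, -0.539, 0.539, -0.458]
force: [0.2, -0.7, -0.5]
finger_gap: 0.996
```

send_rows(plan=[{"linear":[1,0.5,0.05],"roll":0},{"linear":[1,0.7,0.05],"roll":0},{"linear":[0.5,0.5,0],"roll":0},{"linear":[0,0,0],"roll":0},{"linear":[0,0,0],"roll":0}])

```text
t: 49.72
tcp_pos: [0.5202, -0.3804, 0.1982]
tool_rot: [0.458, -0.539, 0.539, -0.458]
force: [-0.3, 0.4, 0.2]
finger_gap: 0.997
```

Run:
```python
from h import *
H=(.5188,-.3818)
plan((.519,-.382,.08))
overlay('pics/af.png',[(H,.03,.009,(255,255,0)),(H,.032,.1,(255,0,0)),(H,.06,.008,(0,255,0))],(200,50,450,350),2)
```

```text
t 49.73 tcp [ 0.5202 -0.3804  0.1982] q6 -0.64 gap 85.1 F [-0.3  0.4  0.2]
linear units(cur frame) [ 0.06  3.94 -0.03] roll units 0.0 y axis [ 0.  0. -1.] x [-0.161 -0.987 -0.   ] z [ 0.987 -0.161  0.   ]
```

View pics/af.png

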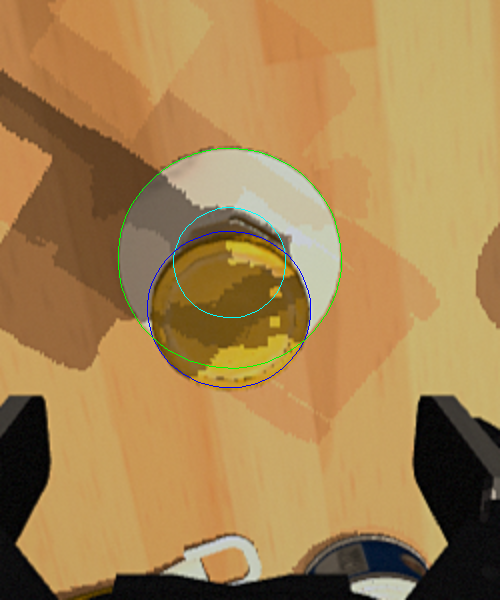

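send_rows(plan=[{"linear":[0.04,0.5,-0.03],"roll":0},{"linear":[0,1,0],"roll":0},{"linear":[0,1,0],"roll":0},{"linear":[0,0.8,0],"roll":0},{"linear":[0,0.4,0],"roll":0}])

```text
t: 50.4
tcp_pos: [0.5183, -0.3808, 0.0847]
tool_rot: [-0.458, 0.54, -0.538, 0.458]
force: [0.3, 0.9, 0.4]
finger_gap: 0.995
```

send_rows(plan=[{"linear":[0,0.2,0],"roll":0},{"linear":[0,0.04,0],"roll":0},{"linear":[0,0,0],"roll":0},{"linear":[0,0,0],"roll":0},{"linear":[0,0,0],"roll":0}])

```text
t: 51.02
tcp_pos: [0.5191, -0.3824, 0.08]
tool_rot: [0.458, -0.539, 0.539, -0.458]
force: [-0.1, 0.8, -0.5]
finger_gap: 0.998
```

send_rows(plan=[{"linear":[0,0,0],"roll":0},{"linear":[0,0,0],"roll":0},{"linear":[0,0,0],"roll":0},{"linear":[0,0,0],"roll":0},{"linear":[0,0,0],"roll":0}], claw=50, force=100)

```text
t: 51.65
tcp_pos: [0.5193, -0.3826, 0.0804]
tool_rot: [0.458, -0.538, 0.539, -0.458]
force: [-0.1, 0.6, 6.2]
finger_gap: 0.715
```

send_rows(plan=[{"linear":[0,0,0],"roll":0},{"linear":[0,-0.05,0],"roll":0},{"linear":[0,-0.1,0],"roll":0},{"linear":[0,-0.2,0],"roll":0},{"linear":[0,-0.3,0],"roll":0}])

```text
t: 52.28
tcp_pos: [0.5184, -0.3817, 0.0986]
tool_rot: [-0.458, 0.54, -0.538, 0.458]
force: [-0.8, 0.1, -3.8]
finger_gap: 0.714
```

send_rows(plan=[{"linear":[0,-0.4,0],"roll":0},{"linear":[0,-0.5,0],"roll":0},{"linear":[0,-0.6,0],"roll":0},{"linear":[0,-0.7,0],"roll":0},{"linear":[0,-0.7,0],"roll":0}])

```text
t: 52.9
tcp_pos: [0.519, -0.3822, 0.1878]
tool_rot: [0.458, -0.539, 0.539, -0.458]
force: [-0.0, 0.3, -4.7]
finger_gap: 0.715
```

send_rows(plan=[{"linear":[0,-0.7,0],"roll":0},{"linear":[0,-0.7,0],"roll":0},{"linear":[0,-0.6,0],"roll":0},{"linear":[0,-0.5,0],"roll":0},{"linear":[0,-0.4,0],"roll":0}])

```text
t: 53.52
tcp_pos: [0.5189, -0.3821, 0.2742]
tool_rot: [0.458, -0.539, 0.539, -0.458]
force: [0.6, 0.0, -5.9]
finger_gap: 0.711
```

send_rows(plan=[{"linear":[0,-0.3,0],"roll":0},{"linear":[0,-0.2,0],"roll":0},{"linear":[0,-0.1,0],"roll":0},{"linear":[0,0,0],"roll":0},{"linear":[0,0,0],"roll":0}])

```text
t: 54.15
tcp_pos: [0.5187, -0.3819, 0.2903]
tool_rot: [-0.458, 0.539, -0.539, 0.458]
force: [0.1, -0.1, -4.5]
finger_gap: 0.716
```

Run:
```python
from h import *
plan((.5618,-.0235,.0965))
t=manip.sense()['tcp_pos']
overlay('pics/ag.png',[(t[:2],.03,t[2]-.072,(255,255,0))],(200,50,450,370),2)
a=manip.snapshot('side');cv2.imwrite('pics/ag2.png',cv2.resize(a[30:230,230:430],None,fx=3,fy=3))
```

```text
t 54.15 tcp [ 0.5187 -0.3819  0.2903] q6 -0.65 gap 61.2 F [ 0.1 -0.1 -4.5]
linear units(cur frame) [-12.02   6.47  -0.51] roll units 0.0 y axis [-0.001  0.001 -1.   ] x [-0.162 -0.987 -0.001] z [ 0.987 -0.162 -0.001]
```

View pics/ag.png

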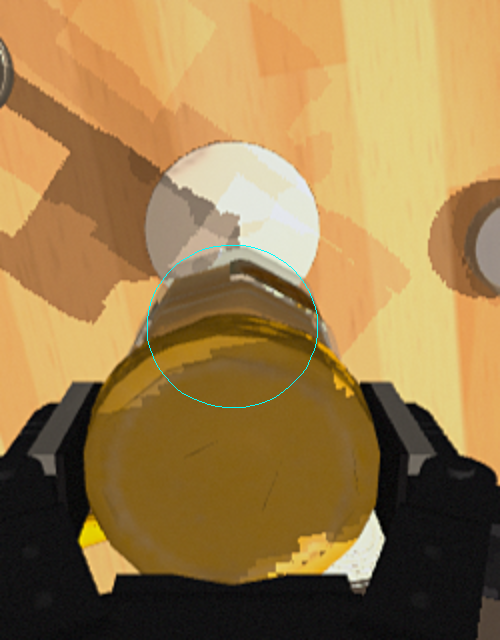

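View pics/ag2.png

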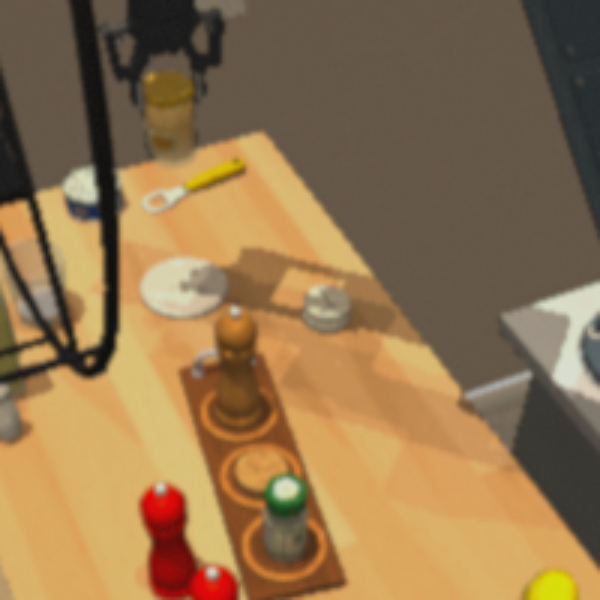

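send_rows(plan=[{"linear":[-0.2,0,0],"roll":0},{"linear":[-0.4,0,0],"roll":0},{"linear":[-0.6,0,-0.02],"roll":0},{"linear":[-0.69,0,-0.03],"roll":0},{"linear":[-0.69,0,-0.04],"roll":0}])

```text
t: 54.88
tcp_pos: [0.5289, -0.3032, 0.291]
tool_rot: [-0.458, 0.539, -0.539, 0.458]
force: [-0.0, 0.3, -4.6]
finger_gap: 0.709
```

send_rows(plan=[{"linear":[-0.69,0,-0.04],"roll":0},{"linear":[-0.69,0,-0.04],"roll":0},{"linear":[-0.69,0,-0.04],"roll":0},{"linear":[-0.69,0,-0.04],"roll":0},{"linear":[-0.69,0,-0.04],"roll":0}])

```text
t: 55.5
tcp_pos: [0.5397, -0.2009, 0.291]
tool_rot: [0.458, -0.539, 0.539, -0.458]
force: [-0.2, 0.2, -4.9]
finger_gap: 0.717
```

send_rows(plan=[{"linear":[-0.69,0,-0.04],"roll":0},{"linear":[-0.69,0,-0.04],"roll":0},{"linear":[-0.69,0,-0.04],"roll":0},{"linear":[-0.69,0,-0.04],"roll":0},{"linear":[-0.69,0,-0.03],"roll":0}])

```text
t: 56.12
tcp_pos: [0.5508, -0.0978, 0.2909]
tool_rot: [0.458, -0.539, 0.539, -0.458]
force: [-0.4, -0.1, -4.8]
finger_gap: 0.711
```

send_rows(plan=[{"linear":[-0.69,0,-0.02],"roll":0},{"linear":[-0.69,0,0],"roll":0},{"linear":[-0.6,0,0],"roll":0},{"linear":[-0.4,0,0],"roll":0},{"linear":[-0.2,0,0],"roll":0}])

```text
t: 56.75
tcp_pos: [0.5628, -0.022, 0.2909]
tool_rot: [0.458, -0.539, 0.539, -0.458]
force: [-0.2, -0.5, -4.6]
finger_gap: 0.71
```

send_rows(plan=[{"linear":[0,0.1,0],"roll":0},{"linear":[0,0.2,0],"roll":0},{"linear":[0,0.2,0],"roll":0},{"linear":[0,0.1,0],"roll":0},{"linear":[0,0,0],"roll":0}])

```text
t: 57.38
tcp_pos: [0.5624, -0.0229, 0.2725]
tool_rot: [-0.458, 0.539, -0.539, 0.457]
force: [0.9, 0.1, -4.3]
finger_gap: 0.714
```

Run:
```python
from h import *
M=(.5618,-.0235)
plan((.5618,-.0235,.0965))
t=manip.sense()['tcp_pos']
overlay('pics/ah.png',[(t[:2],.03,t[2]-.072,(255,0,255)),(M,.031,.03,(255,0,0)),(M,.048,.02,(255,255,0))],(200,0,450,370),2)
```

```text
t 57.38 tcp [ 0.5624 -0.0229  0.2725] q6 -0.08 gap 61.0 F [ 0.9  0.1 -4.3]
linear units(cur frame) [ 0.02  5.87 -0.01] roll units 0.0 y axis [-0.001  0.    -1.   ] x [-0.162 -0.987 -0.   ] z [ 0.987 -0.162 -0.001]
```

View pics/ah.png

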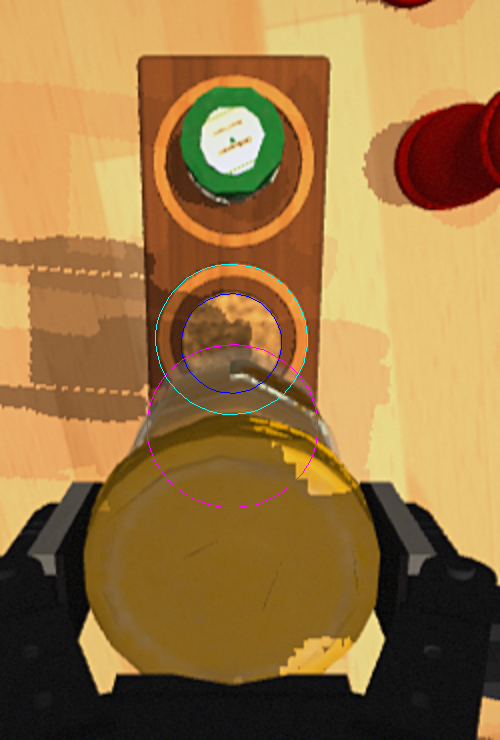

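send_rows(plan=[{"linear":[0.02,0.2,0],"roll":0},{"linear":[0,0.4,0],"roll":0},{"linear":[0,0.6,0],"roll":0},{"linear":[0,0.7,0],"roll":0},{"linear":[0,0.7,0],"roll":0}])

```text
t: 58.05
tcp_pos: [0.5623, -0.0232, 0.1936]
tool_rot: [-0.458, 0.539, -0.539, 0.458]
force: [-0.1, -1.0, -4.6]
finger_gap: 0.713
```

send_rows(plan=[{"linear":[0,0.7,0],"roll":0},{"linear":[0,0.6,0],"roll":0},{"linear":[0,0.5,0],"roll":0},{"linear":[0,0.4,0],"roll":0},{"linear":[0,0.2,0],"roll":0}])

```text
t: 58.68
tcp_pos: [0.5624, -0.0232, 0.1221]
tool_rot: [-0.458, 0.539, -0.539, 0.458]
force: [-0.6, -0.6, -4.7]
finger_gap: 0.714
```

send_rows(plan=[{"linear":[0,0.2,0],"roll":0},{"linear":[0,0.15,0],"roll":0},{"linear":[0,0.05,0],"roll":0},{"linear":[0,0,0],"roll":0},{"linear":[0,0,0],"roll":0}])

```text
t: 59.3
tcp_pos: [0.5628, -0.0233, 0.1112]
tool_rot: [0.458, -0.539, 0.539, -0.458]
force: [0.1, 0.1, -4.7]
finger_gap: 0.715
```

Run:
```python
from h import *
M=(.5618,-.0235)
plan((.5618,-.0235,.1024))
t=manip.sense()['tcp_pos']
overlay('pics/ai.png',[(t[:2],.03,t[2]-.072,(255,0,255)),(M,.031,.03,(255,0,0)),(M,.048,.02,(255,255,0))],(200,0,450,370),2)
```

```text
t 59.3 tcp [ 0.5628 -0.0233  0.1112] q6 -0.08 gap 61.1 F [ 0.1  0.1 -4.7]
linear units(cur frame) [ 0.01  0.29 -0.03] roll units 0.0 y axis [ 0.001 -0.    -1.   ] x [-0.162 -0.987  0.   ] z [ 0.987 -0.162  0.001]
```

View pics/ai.png

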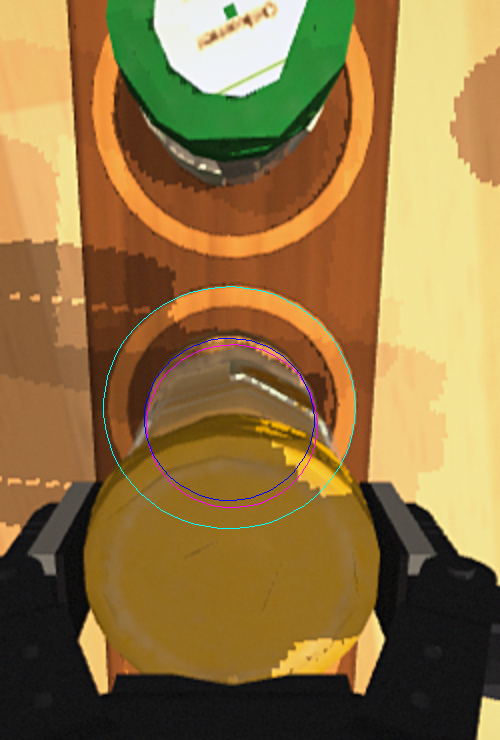

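send_rows(plan=[{"linear":[0,0.1,-0.03],"roll":0},{"linear":[0,0.1,0],"roll":0},{"linear":[0,0.05,0],"roll":0},{"linear":[0,0.03,0],"roll":0},{"linear":[0,0,0],"roll":0}])

```text
t: 59.98
tcp_pos: [0.5617, -0.0231, 0.1025]
tool_rot: [0.458, -0.539, 0.539, -0.458]
force: [0.1, -0.2, -4.4]
finger_gap: 0.712
```

send_rows(plan=[{"linear":[0,0.03,0],"roll":0},{"linear":[0,0,0],"roll":0},{"linear":[0,0,0],"roll":0},{"linear":[0,0,0],"roll":0},{"linear":[0,0,0],"roll":0}])

```text
t: 60.6
tcp_pos: [0.5618, -0.0232, 0.1024]
tool_rot: [0.458, -0.539, 0.539, -0.458]
force: [-0.7, 1.0, 6.4]
finger_gap: 0.714
```

Contact; release and retreat upward.

send_rows(plan=[{"linear":[0,0,0],"roll":0},{"linear":[0,0,0],"roll":0},{"linear":[0,0,0],"roll":0},{"linear":[0,0,0],"roll":0},{"linear":[0,0,0],"roll":0}], claw=85)

```text
t: 61.22
tcp_pos: [0.5617, -0.0231, 0.1016]
tool_rot: [0.458, -0.539, 0.539, -0.458]
force: [0.4, 0.5, 0.3]
finger_gap: 0.996
```

send_rows(plan=[{"linear":[0,-0.4,0],"roll":0},{"linear":[0,-0.8,0],"roll":0},{"linear":[0,-1,0],"roll":0},{"linear":[0,-1,0],"roll":0},{"linear":[0,-1,0],"roll":0}])

```text
t: 61.85
tcp_pos: [0.5616, -0.0231, 0.2295]
tool_rot: [0.458, -0.539, 0.539, -0.458]
force: [-0.5, 0.9, 0.2]
finger_gap: 0.996
```

send_rows(plan=[{"linear":[0,-1,0],"roll":0},{"linear":[0,-0.6,0],"roll":0},{"linear":[0,0,0],"roll":0},{"linear":[0,0,0],"roll":0},{"linear":[0,0,0],"roll":0}])

```text
t: 62.48
tcp_pos: [0.5609, -0.023, 0.2745]
tool_rot: [-0.458, 0.54, -0.538, 0.457]
force: [-0.3, 0.4, -0.5]
finger_gap: 1.0
```

Run:
```python
from h import *
M=(.5618,-.0235);F=(.5787,.0803);H=(.545,-.1268)
plan((.5618,-.0235,.1024))
overlay('pics/aj.png',[(M,.031,.03,(255,0,0)),(M,.048,.02,(255,255,0)),(M,.032,.120,(255,0,255)),(F,.023,.12,(255,0,255)),(F,.048,.02,(255,255,0)),(H,.048,.02,(255,255,0)),(H,.006,.184,(255,0,255))],(170,0,470,380),2)
a=manip.snapshot('side');cv2.imwrite('pics/aj2.png',cv2.resize(a[100:250,250:400],None,fx=4,fy=4))
a=manip.snapshot('top');cv2.imwrite('pics/aj3.png',cv2.resize(a[140:280,240:440],None,fx=4,fy=4))
```

```text
t 62.48 tcp [ 0.5609 -0.023   0.2745] q6 -0.08 gap 85.4 F [-0.3  0.4 -0.5]
linear units(cur frame) [0.01 5.74 0.04] roll units 0.0 y axis [-0.002  0.001 -1.   ] x [-0.162 -0.987 -0.   ] z [ 0.987 -0.162 -0.002]
```

View pics/aj.png

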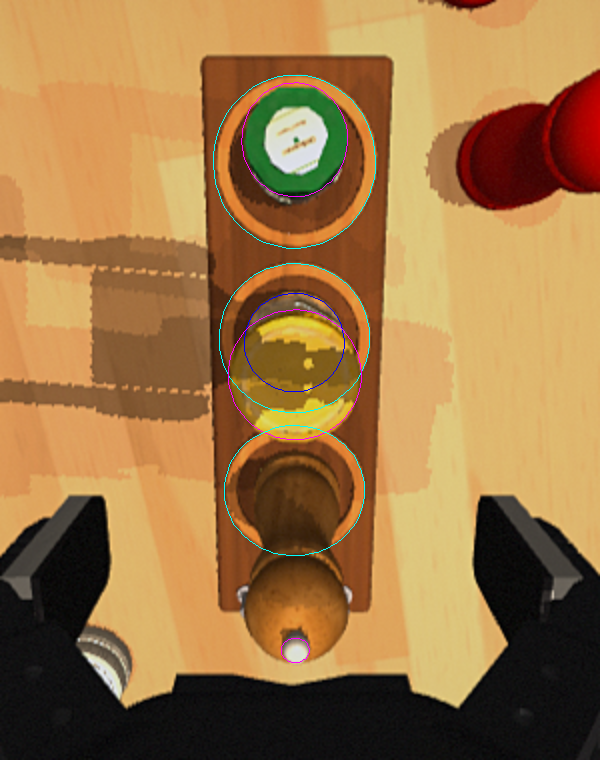

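View pics/aj2.png

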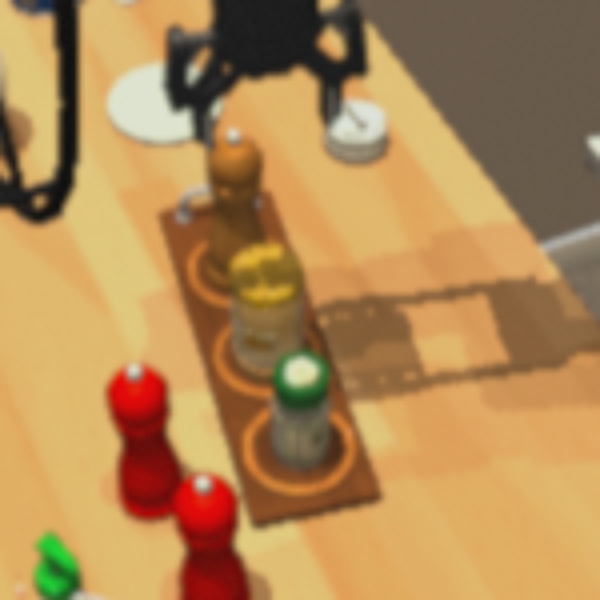

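All items fit the predicted outlines within a few mm, and nothing is touching the gripper. Handing in.

```bash
python3 -c "
from station import manip
print(manip.sense()['t'],manip.sense()['force']); print(manip.sign_off())"
```

```text
62.625 [ 0.68840349  0.75350311 -0.60318188]
the job is handed in; nothing more can be done
None
```

The rearrangement is finished and handed in at t = 62.6 s, well inside the 136 s limit; the hand-in reports no verdict.

- **Order of moves:** I set the honey jar on the stone disc, then moved the mill from the far well to the handle well. The spice jar went from the middle well to the far well, and the cork pad into the middle well. The honey jar went back last, onto the pad.
- **Last checks:** In the final wrist and side pictures all three condiments stand upright. The spice jar, honey jar and mill match the outlines projected at their well centres to within about 2 mm. The pad showed the same match just before the honey jar went on; the jar covers it now. The gripper was open and well above everything, with no contact force.
- **What went wrong or disagreed:**
  - On the first descent over the mill the palm touched its top at about 25 N, under the 40 N limit. I backed off and gripped about 9 mm higher than first planned.
  - Wrist-camera overlays were off by 2–4 mm at very close range, so I relied on the views from farther up and on the change in force at each contact.

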